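# Line up the desk things by height on the display plinth

### The job

Of the things on the desk between the robot and the wooden display plinth, line up the hand bell, the seal stamp, the ink bottle and the small silver box on that plinth in order of height: the tallest on the pad beside the tall end piece with the brass ball, then lower and lower towards the low end. Stand each one upright in the middle of its own pad, let go of it, and never tip any of them over on the way.

Things in the scene. Friction and masses are not known exactly. Their poses are not given: they have to be found in the camera images.
- the_bell: Brass hand bell standing on its mouth, black upright handle on its axis. 95 mm tall: bell 67 mm across from 0 to 42 mm, handle about 20 mm across from 42 to 95 mm. 0.19 kg. Grip the handle, e.g. 70 mm up. Origin: centre of its underside, z up.
- seal_stamp: Seal stamp standing on its small brass foot, brown turned wooden handle. 78 mm tall: foot 26 mm across from 0 to 22 mm, handle up to 28 mm across (round) from 22 to 78 mm, widest near the top. 0.11 kg. Grip the handle 55 to 60 mm up. Origin: centre of its underside, z up.
- ink_bottle: Dark blue ink bottle with a black cap. 60 mm tall: faceted body 62 mm across from 0 to 46 mm, drawn in at the shoulder, round cap 31 mm across from 44 to 60 mm. 0.16 kg. Grip the body about 25 mm up, or the cap. Origin: centre of its underside, z up. Its yaw at the start is within 0.2 of the world axes, and the body is 62 mm wide along its own x and along its own y.
- stamp_box: Small plain silver box, lid fixed: 36 mm along its x, 54 mm along its y, 25 mm tall. 0.09 kg. Grip it across the 36 mm. Origin: centre of its underside, z up.
- plinth: Fixed wooden display plinth, a flat slab 110 mm along its x, 460 mm along its y (its length, roughly across in front of the robot), 10 mm thick, brass strip along the edge that faces the robot. Carries the four pads in a row along its y and one upright end piece at each end. A pen, a stick of sealing wax and a key (up to 16 mm high) lie among the four things; they are fixed to the desk. Origin: centre of its underside.
- tall_end: The tall end piece of the plinth: a wooden upright 90 mm wide (across the plinth), 12 mm thick, 66 mm high, with a 22 mm brass ball on top (90 mm over all). It stands at one end of the plinth, 217 mm from the middle, at either +y or -y of the plinth, which changes from start to start. At the other end stands the low end piece, a plain wooden strip 18 mm high without a ball. Both are fixed. Origin: centre of its underside, on the plinth.
- pad_1: Round grey felt pad with a thin brass rim, 84 mm across, 2 mm thick, fixed on the plinth (its top, where things stand, is 12 mm above the desk); at y = +142.5 mm along the plinth (the pads stand 95 mm apart). Origin: centre of its underside; its axes are the plinth's.
- pad_2: Round grey felt pad with a thin brass rim, 84 mm across, 2 mm thick, fixed on the plinth (its top, where things stand, is 12 mm above the desk); at y = +47.5 mm along the plinth (the pads stand 95 mm apart). Origin: centre of its underside; its axes are the plinth's.
- pad_3: Round grey felt pad with a thin brass rim, 84 mm across, 2 mm thick, fixed on the plinth (its top, where things stand, is 12 mm above the desk); at y = -47.5 mm along the plinth (the pads stand 95 mm apart). Origin: centre of its underside; its axes are the plinth's.
- pad_4: Round grey felt pad with a thin brass rim, 84 mm across, 2 mm thick, fixed on the plinth (its top, where things stand, is 12 mm above the desk); at y = -142.5 mm along the plinth (the pads stand 95 mm apart). Origin: centre of its underside; its axes are the plinth's.
Not all that is in view belongs to the job. Leave any pink or purple look-alike of the seal_stamp alone.

How it is judged:
At the end, for the whole second after the job is handed in: Counted from the tall end piece, the pads carry bell, seal stamp, ink bottle, silver box; each centre within 14 mm of its pad's centre, standing on the felt (6 mm), within 0.12 rad of upright, released and at rest (0.02 m/s, 0.2 rad/s) (((y of tall_end in the frame of plinth above 0 m and horizontal distance between the_bell and pad_1 below 0.014 m and z of the_bell in the frame of pad_1 between -0.002 and 0.006 m and horizontal distance between seal_stamp and pad_2 below 0.014 m and z of seal_stamp in the frame of pad_2 between -0.002 and 0.006 m and horizontal distance between ink_bottle and pad_3 below 0.014 m and z of ink_bottle in the frame of pad_3 between -0.002 and 0.006 m and horizontal distance between stamp_box and pad_4 below 0.014 m and z of stamp_box in the frame of pad_4 between -0.002 and 0.006 m) or (y of tall_end in the frame of plinth below 0 m and horizontal distance between the_bell and pad_4 below 0.014 m and z of the_bell in the frame of pad_4 between -0.002 and 0.006 m and horizontal distance between seal_stamp and pad_3 below 0.014 m and z of seal_stamp in the frame of pad_3 between -0.002 and 0.006 m and horizontal distance between ink_bottle and pad_2 below 0.014 m and z of ink_bottle in the frame of pad_2 between -0.002 and 0.006 m and horizontal distance between stamp_box and pad_1 below 0.014 m and z of stamp_box in the frame of pad_1 between -0.002 and 0.006 m)) and angle between each of the_bell, seal_stamp, ink_bottle, stamp_box's own z axis and vertical below 0.12 rad and linear speed of each of the_bell, seal_stamp, ink_bottle, stamp_box below 0.02 m/s and angular speed of each of the_bell, seal_stamp, ink_bottle, stamp_box below 0.2 rad/s); the robot touches nothing.
It fails at once if one of the four things is tipped more than 0.7 rad from upright (angle between any of the_bell, seal_stamp, ink_bottle, stamp_box's own z axis and vertical above 0.7 rad).
It also fails if it takes over 102 s, if anything falls off the work surface, if the arm or the gripper's body presses on something with over 40 N, if the wrist force passes 120 N, or if a joint passes its speed limit or range.

### The arm

A 7-joint arm with a two-finger parallel gripper is mounted at the origin on the work surface; the furniture and walls round the work are solid. World frame = base frame: x ahead of the robot, y to its left, z up, the work surface at z = 0. Lengths are in m, angles in rad, forces in N, time in s.
With the tool pointing down it reaches from about 0.425 to 0.825 m from the base axis. Payload 3.6 kg.
Tool frame: the origin (TCP) lies at the very end of the fingers, on their centre line; the grasp point (between the pads) lies 19 mm behind it; z points along the fingers, y is the direction in which the jaws open and shut (so a half turn about z gives the same grasp; the last joint's range is limited). The gripper opens to 85 mm and grips with 20 to 120 N. Pads are 22 mm wide; open, the fingers measure 114 mm over their backs; the gripper's body (76 mm by 85 mm) begins 54 mm behind the grasp point. The pads swing forward as they close: fully open they stand 13 mm farther back than shut.
Start: joints at [1.234, 0.615, -0.013, 1.423, 0.008, 1.103, -0.04], TCP at [0.199, -0.619, 0.231] pointing down, gripper open.
Joint ranges: [-3.12, 3.12], [-0.3, 2.06], [-1.34, 1.32], [0.26, 2.42], [-1.36, 4.5], [0.01, 1.98], [-2.84, 2.84]. Speed limits (rad/s): [2.79, 2.79, 3.14, 3.14, 3.14, 3.14, 3.14].

### API

Orientations are given as a unit quaternion [x, y, z, w].
In Python, from station import arm gives the robot as it stands.
- The arm moves only by the tool carry_out, never from a script. Its argument "commands" is a list of rows, each an object of numbers: "tx", "ty", "tz": the shift along the tool's x, y, z in cm; "wx", "wy", "wz": the turn, a rotation vector about the tool's x, y, z in degrees. In form: [{"tx": .., "ty": .., "tz": .., "wx": .., "wy": .., "wz": ..}, ...]. A call has exactly 10 rows; each row is the pose to reach, as a shift and turn from the pose measured when the call began, along the tool's axes at that moment; what a row does not reach only later rows make up. A row lasts 1/12 s, in which the tool goes at most 41.7 mm and 7.16 degrees, less where a joint would pass 70% of its speed; a pose out of reach is approached as far as the arm can. A call with a gripper value outside its range is refused whole. "grip" is the opening, from 0 (shut) to 1 (fully open), set as the call begins (left out, the last holds). The fingers move at their own pace and stop on an object; "newtons" is the grip in N (left out, the last holds). Time passes only in rows, so rows that repeat a pose let the fingers close, or fill a call up. It gives the time, the measured TCP pose, the force and the opening at its end, in the units of the state.
- arm.observe(): the state, without advancing time (a new reading comes with each control period).
- arm.read_camera(name): name is "scene" or "top" or "wrist"; returns a dict with "img" (400x640x3 uint8, red, green, blue), "depth" (400x640 float32, m along the optical axis (not along the pixel's ray), 0 where there is no reading), "mtx" (3x3 intrinsics, pixels), "position" and "rotation" of the camera in the world; the wrist camera has in their place "mount" (4x4, takes a point from camera to tool coordinates, whose origin is the TCP and whose axes are the flange's). Camera axes: x right, y up, looking along -z (the intrinsics and any distortion apply to the point x, -y, -z); pixel columns grow to the right and rows downward; lengths in m; the calibration is good to about 2 mm. A picture is of the moment at which its call begins: read the wrist's pose just before it.
- arm.close_job(): hands the job in, once; it reports no verdict.
The state is a dict: "time_s": time; "joint_positions": joint angles; "qvel": joint speeds; "joint_efforts": joint torques, N m; "tcp_pos": TCP position; "ee_rot": TCP orientation; "ft_force": force on the tool from outside, world axes, zero at the start; "torque": the same for the moment, N m; "opening": finger opening in m.
Only numpy, scipy, OpenCV 4.12 (cv2) and the standard library are available. Lean on these libraries where they do the work, as an engineer would, in place of code of your own. Each camera call takes 0.05 s, during which the arm holds its last target.

## Working session

There is one attempt and no reset: what is moved stays moved. The work goes in short steps, Python scripts to look and compute and a tool call to move; the robot and the scene stay as the last step left them, time stands still between calls to the robot, and variables do not carry over. Pictures are saved under pics/ and viewed, and the job is handed in when it is done.

Besides the shell and the picture viewer there is one more tool, called after "Call:" as a command line: name --argument value ..., lists and objects as JSON in quotes. carry_out: Moves the arm, as the interface text tells. Its arguments: {"type":"object","properties":{"commands":{"type":"array","items":{"type":"object","properties":{"tx":{"type":"number"},"ty":{"type":"number"},"tz":{"type":"number"},"wx":{"type":"number"},"wy":{"type":"number"},"wz":{"type":"number"}}}},"grip":{"type":"number"},"newtons":{"type":"number"}},"required":["commands"]}

```bash
ls; mkdir -p pics; python3 - <<'E'
from station import arm
import cv2, numpy as np
s=arm.observe()
print({k:np.round(v,3).tolist() for k,v in s.items()})
for n in("scene","top"):
    c=arm.read_camera(n)
    cv2.imwrite(f"pics/{n}0.png",c["img"][:,:,::-1]); np.savez(f"{n}0.npz",**c)
    print(n,c["mtx"],c["position"],c["rotation"],[k for k in c])
E
```

```text
pics
{'time_s': 0.0, 'joint_positions': [1.234, 0.616, -0.013, 1.425, 0.008, 1.103, -0.04], 'qvel': [-0.001, -0.0, 0.001, -0.0, -0.001, 0.002, -0.0], 'joint_efforts': [0.0, -46.923, 0.259, -17.104, 0.01, 0.01, 0.0], 'tcp_pos': [0.199, -0.618, 0.23], 'ee_rot': [0.988, 0.155, -0.0, -0.001], 'ft_force': [-0.013, 0.252, 0.226], 'torque': [0.002, -0.002, 0.006], 'opening': 0.085}
scene [[476.21670404   0.         325.13825064]
 [  0.         476.21670404 204.72359883]
 [  0.           0.           1.        ]] [-0.08358468  0.93849035  0.50896213] [-0.15529147  0.52769551  0.80056017 -0.23775077] ['img', 'depth', 'mtx', 'position', 'rotation']
top [[459.94774951   0.         323.01175636]
 [  0.         459.94774951 201.49763069]
 [  0.           0.           1.        ]] [0.24428802 0.01539927 1.44867593] [ 0.06003194 -0.07227943 -0.69833797  0.70957447] ['img', 'depth', 'mtx', 'position', 'rotation']
```

View pics/scene0.png

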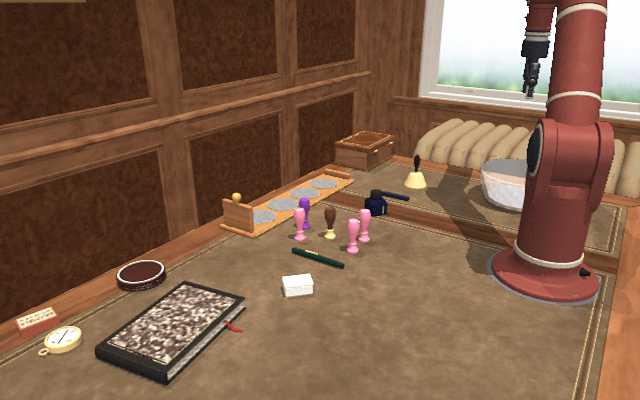

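View pics/top0.png

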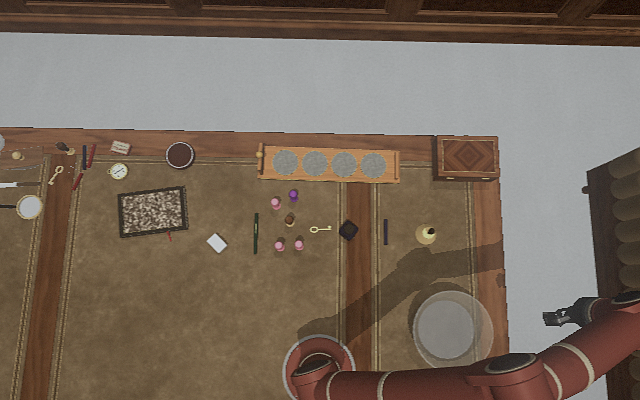

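The scene view shows the tall end with its ball at pixel (237,198). In the top view it is at (260,154), which is the +y end, so pad_1 takes the bell. In the top view:
- bell at (426,235)
- ink bottle at (348,230)
- brown stamp at (290,219), among pink and purple look-alikes
- silver box at (217,243)
- pads at about (285–373, 163)

```bash
cat > h.py <<'E'
import numpy as np, cv2
from scipy.spatial.transform import Rotation as R
def ray(c,u,v):
    K=c["mtx"]; d=np.array([(u-K[0,2])/K[0,0],-(v-K[1,2])/K[1,1],-1.0])
    return R.from_quat(c["rotation"]).as_matrix()@d, np.array(c["position"])
def onz(c,u,v,z):
    d,p=ray(c,u,v); return p+d*(z-p[2])/d[2]
def cloud(c):
    K=c["mtx"]; D=c["depth"]; v,u=np.mgrid[:D.shape[0],:D.shape[1]]
    P=np.stack([(u-K[0,2])/K[0,0]*D,-(v-K[1,2])/K[1,1]*D,-D],-1)
    return P@R.from_quat(c["rotation"]).as_matrix().T+np.array(c["position"])
def proj(c,P):
    q=(np.asarray(P)-np.array(c["position"]))@R.from_quat(c["rotation"]).as_matrix()
    K=c["mtx"]; return K[0,0]*q[...,0]/-q[...,2]+K[0,2], K[1,1]*q[...,1]/q[...,2]+K[1,2]
E
python3 - <<'E'
from h import *
c=dict(np.load("top0.npz")); P=cloud(c); im=c["img"]
big=cv2.resize(im[120:280,190:460],None,fx=2.9,fy=2.9,interpolation=cv2.INTER_CUBIC)
cv2.imwrite("pics/topz.png",big[:,:,::-1])
ok=c["depth"]>0
for nm,(u0,u1,v0,v1) in dict(bell=(405,445,215,250),ink=(335,362,215,245),stamp=(280,300,208,230),box=(203,232,230,257),pl=(255,405,140,186),end=(255,268,140,180)).items():
    Q=P[v0:v1,u0:u1]; z=Q[...,2]; 
    print(nm,"desk z",np.percentile(z,[2,20,50,90,99,100]).round(4))
    for th in (0.008,0.02,0.035,0.05,0.065):
        m=(z>th)&(z<0.12)
        if m.sum()>3: print("  >",th,m.sum(),Q[m].mean(0).round(4),"range",Q[m].min(0).round(4),Q[m].max(0).round(4))
E
```

```text
bell desk z [-6.5000e-03 -2.6000e-03  7.0000e-04  3.0200e-02  9.0900e-02  1.4487e+00]
  > 0.008 285 [ 0.418  -0.3299  0.0336] range [ 0.3779 -0.3647  0.0081] [ 0.4564 -0.2941  0.0968]
  > 0.02 203 [ 0.4179 -0.3303  0.0418] range [ 0.3954 -0.3599  0.0201] [ 0.4456 -0.3099  0.0968]
  > 0.035 105 [ 0.4183 -0.3322  0.0549] range [ 0.4002 -0.3513  0.0351] [ 0.4372 -0.3177  0.0968]
  > 0.05 36 [ 0.4194 -0.3332  0.0857] range [ 0.4113 -0.3424  0.0657] [ 0.4286 -0.3254  0.0968]
  > 0.065 36 [ 0.4194 -0.3332  0.0857] range [ 0.4113 -0.3424  0.0657] [ 0.4286 -0.3254  0.0968]
ink desk z [-6.8000e-03 -2.2000e-03  1.3000e-03  5.4500e-02  6.2500e-02  1.4487e+00]
  > 0.008 258 [ 0.4228 -0.0866  0.0421] range [ 0.3954 -0.1171  0.0083] [ 0.4653 -0.0582  0.0664]
  > 0.02 248 [ 0.4234 -0.087   0.0434] range [ 0.3959 -0.1171  0.0218] [ 0.4564 -0.0582  0.0664]
  > 0.035 180 [ 0.4233 -0.0876  0.0479] range [ 0.3959 -0.1167  0.0351] [ 0.4522 -0.0611  0.0664]
  > 0.05 84 [ 0.4252 -0.0883  0.0585] range [ 0.4099 -0.1026  0.0504] [ 0.44   -0.0748  0.0664]
stamp desk z [-6.8000e-03 -3.3000e-03 -1.0000e-04  7.0
[... 1097 characters left out ...]
0.05 154 [0.6427 0.1894 0.0768] range [0.6013 0.1814 0.0511] [0.6909 0.2008 0.1042]
  > 0.065 131 [0.6431 0.1901 0.0805] range [0.6015 0.1814 0.0659] [0.6909 0.2008 0.1042]
end desk z [-6.9000e-03 -4.0000e-04  1.0400e-02  7.8200e-02  1.0040e-01  1.4487e+00]
  > 0.008 292 [0.6385 0.1864 0.0491] range [0.5932 0.173  0.008 ] [0.6964 0.2027 0.1042]
  > 0.02 192 [0.6414 0.1886 0.0684] range [0.601  0.1814 0.0204] [0.6909 0.2008 0.1042]
  > 0.035 170 [0.6418 0.1891 0.0736] range [0.6013 0.1814 0.0363] [0.6909 0.2008 0.1042]
  > 0.05 154 [0.6427 0.1894 0.0768] range [0.6013 0.1814 0.0511] [0.6909 0.2008 0.1042]
  > 0.065 131 [0.6431 0.1901 0.0805] range [0.6015 0.1814 0.0659] [0.6909 0.2008 0.1042]
```

View pics/topz.png

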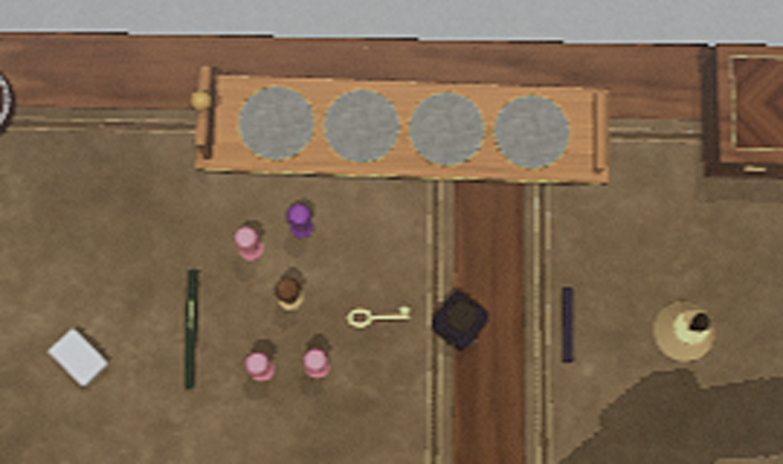

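```bash
cat > /dev/null; python3 - <<'E'
from h import *
c=dict(np.load("top0.npz")); im=c["img"]; hsv=cv2.cvtColor(im,cv2.COLOR_RGB2HSV)
m=((hsv[...,1]<40)&(hsv[...,2]>90)).astype(np.uint8); m[:142]=0; m[186:]=0; m[:,:262]=0; m[:,400:]=0
n,l,st,ce=cv2.connectedComponentsWithStats(m)
pads=[]
for i in range(1,n):
    if st[i,4]>150: p=onz(c,*ce[i],0.012); pads.append(p); print("pad",ce[i].round(1),st[i,4],p.round(4))
pads=np.array(sorted(pads,key=lambda p:-p[1]))
d=np.diff(pads,axis=0); print(np.linalg.norm(d,axis=1), np.degrees(np.arctan2(-d[:,0].sum() ,-d[:,1].sum())))
# decoys
for nm,lo,hi in(("pink",(150,60,80),(179,255,255)),("purple",(125,90,40),(150,255,255))):
    m=cv2.inRange(hsv,lo,hi); m[:180]=0;m[260:]=0;m[:,:240]=0;m[:,320:]=0
    n,l,st,ce=cv2.connectedComponentsWithStats(m)
    P=cloud(c)
    for i in range(1,n):
        if st[i,4]>20:
            Q=P[l==i]; Q=Q[Q[:,2]>.055]; print(nm,st[i],Q.mean(0).round(3),Q[:,2].max())
m=((hsv[...,1]<25)&(hsv[...,2]>140)).astype(np.uint8); m[:225]=0;m[262:]=0;m[:,:198]=0;m[:,238:]=0
cs=max(cv2.findContours(m,0,2)[0],key=cv2.contourArea)
r=cv2.minAreaRect(cs); b=cv2.boxPoints(r); W=np.array([onz(c,*q,.025) for q in b]); print("box",W.round(4),W.mean(0).round(4),[np.linalg.norm(W[i]-W[i-1]).round(3) for i in range(4)])
E
```

```text
pad [284.8 161.9] 478 [0.6447 0.1175 0.012 ]
pad [314.3 163. ] 477 [0.643  0.0222 0.012 ]
pad [343.5 164.1] 469 [ 0.6413 -0.0722  0.012 ]
pad [372.9 165. ] 477 [ 0.6399 -0.1672  0.012 ]
[0.09524237 0.09440606 0.09506463] 0.9632220591102905
pink [271 198   9  12  61] [0.501 0.139 0.07 ] 0.08084673197541159
pink [274 241  10  10  49] [0.37  0.123 0.069] 0.07788645884782164
pink [295 240   8  10  46] [0.375 0.064 0.07 ] 0.08066088514821401
purple [289 191   9  11  69] [0.527 0.086 0.073] 0.08271140981798397
box [[0.3856 0.3504 0.025 ]
 [0.4108 0.3273 0.025 ]
 [0.3742 0.2883 0.025 ]
 [0.3493 0.3115 0.025 ]] [0.3799 0.3194 0.025 ] [np.float64(0.053), np.float64(0.034), np.float64(0.053), np.float64(0.034)]
```

Call:
carry_out --commands '[{"tx": 3,"ty": -2},{"tx": 6,"ty": -4},{"tx": 9.5,"ty": -7},{"tx": 13,"ty": -9},{"tx": 16.5,"ty": -11.5},{"tx": 20,"ty": -13.5},{"tx": 22.5,"ty": -15.5},{"tx": 24,"ty": -17},{"tx": 24,"ty": -17},{"tx": 24,"ty": -17}]'

```text
invalid input at $.commands[0]: expected keys tx, ty, tz, wx, wy, wz
```

Call:
carry_out --commands '[{"tx": 3,"ty": -2,"tz": 0,"wx": 0,"wy": 0,"wz": 0},{"tx": 6,"ty": -4,"tz": 0,"wx": 0,"wy": 0,"wz": 0},{"tx": 9.5,"ty": -7,"tz": 0,"wx": 0,"wy": 0,"wz": 0},{"tx": 13,"ty": -9,"tz": 0,"wx": 0,"wy": 0,"wz": 0},{"tx": 16.5,"ty": -11.5,"tz": 0,"wx": 0,"wy": 0,"wz": 0},{"tx": 20,"ty": -13.5,"tz": 0,"wx": 0,"wy": 0,"wz": 0},{"tx": 23,"ty": -16,"tz": 0,"wx": 0,"wy": 0,"wz": 0},{"tx": 25,"ty": -18,"tz": 0,"wx": 0,"wy": 0,"wz": 0},{"tx": 25,"ty": -18,"tz": 0,"wx": 0,"wy": 0,"wz": 0},{"tx": 25,"ty": -18,"tz": 0,"wx": 0,"wy": 0,"wz": 0}]'

```text
time_s: 0.93
tcp_pos: [0.3828, -0.3681, 0.2305]
ee_rot: [0.988, 0.157, -0.0, -0.002]
ft_force: [-0.6, -1.1, 1.1]
opening: 0.0854
```

```bash
cat >> h.py <<'E'
def wrist(arm,name=None):
    s=arm.observe(); c=arm.read_camera("wrist"); M=np.array(c["mount"])
    Rt=R.from_quat(s["ee_rot"]).as_matrix()
    c["position"]=np.array(s["tcp_pos"])+Rt@M[:3,3]; c["rotation"]=R.from_matrix(Rt@M[:3,:3]).as_quat()
    if name: cv2.imwrite(f"pics/{name}.png",c["img"][:,:,::-1]); np.savez(f"{name}.npz",**c)
    return s,c
def go(s,target,yaw_dir=None):
    """shift in cm in tool axes to world target; turn (deg about tool z) so that tool y aligns (mod 180) with horizontal dir yaw_dir"""
    Rt=R.from_quat(s["ee_rot"]).as_matrix()
    d=Rt.T@(np.array(target)-np.array(s["tcp_pos"]))*100
    # levelling + yaw
    y=Rt[:,1].copy() if yaw_dir is None else np.array([yaw_dir[0],yaw_dir[1],0.]); y[2]=0;y/=np.linalg.norm(y)
    if y@Rt[:,1]<0: y=-y
    z=np.array([0,0,-1.]); x=np.cross(y,z); G=np.stack([x,y,z],1)
    w=np.degrees(R.from_matrix(Rt.T@G).as_rotvec())
    return d.round(2),w.round(2)
E
python3 - <<'E'
from station import arm
from h import *
s,c=wrist(arm,"w1"); print(s["time_s"],s["tcp_pos"],s["ee_rot"],s["joint_positions"]); print(c["mount"],c["mtx"])
E
```

```text
0.9333 [ 0.38275347 -0.36809643  0.23045152] [ 9.87538134e-01  1.57370296e-01 -2.52412503e-04 -1.72076768e-03] [ 0.75652676  0.43262012 -0.04479912  1.76622486  0.02090166  0.94619676
 -0.5511681 ]
[[ 4.48376319e-04  9.51381955e-01  3.08013270e-01  7.88123687e-02]
 [ 9.99999864e-01 -5.08691343e-04  1.15525887e-04 -4.56489238e-04]
 [ 2.66592928e-04  3.08013176e-01 -9.51382054e-01 -1.42646150e-01]
 [ 0.00000000e+00  0.00000000e+00  0.00000000e+00  1.00000000e+00]] [[276.17136857   0.         315.49645026]
 [  0.         276.17136857 203.58031512]
 [  0.           0.           1.        ]]
```

View pics/w1.png

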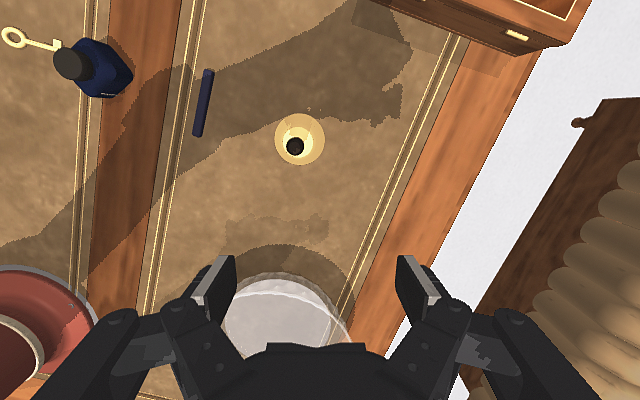

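Wrist view: the bell's brass circle is centred at about (300,138) and the handle top at (295,147). The ink bottle is at the upper left, with the key behind it. I'll measure the bell by both.

```bash
python3 - <<'E'
from h import *
s_={'tcp_pos':[ 0.38275347,-0.36809643,0.23045152],'ee_rot':[ 9.87538134e-01,1.57370296e-01,-2.52412503e-04,-1.72076768e-03]}
c=dict(np.load("w1.npz")); im=c["img"].astype(int); hsv=cv2.cvtColor(c["img"],cv2.COLOR_RGB2HSV)
box=np.zeros(im.shape[:2],bool); box[100:180,260:345]=1
dark=(im.sum(2)<150)&box; P=cloud(c)
n,l,st,ce=cv2.connectedComponentsWithStats(dark.astype(np.uint8))
i=1+st[1:,4].argmax(); print(st[i],ce[i],"top",onz(c,*ce[i],.09))
Q=P[l==i]; print(Q[:,2].min(),Q[:,2].max(),Q[Q[:,2]>.08].mean(0))
z=P[...,2]
for lo,hi in((.006,.02),(.02,.04),(.08,.11)):
    m=box&(z>lo)&(z<hi); Q=P[m]; print(lo,hi,len(Q),((Q.max(0)+Q.min(0))/2).round(4),(Q.max(0)-Q.min(0)).round(4))
print(go(s_,[.418,-.3325,.051]))
E
```

```text
[286 138  18  17 225] [294.73777778 145.56444444] top [ 0.42218535 -0.33210174  0.09      ]
0.08016971730083083 0.37310178362801005 [ 0.42226593 -0.3321121   0.09043171]
0.006 0.02 583 [ 0.4208 -0.3319  0.013 ] [0.0627 0.0625 0.0139]
0.02 0.04 994 [ 0.4207 -0.3317  0.03  ] [0.0493 0.0493 0.0198]
0.08 0.11 261 [ 0.4207 -0.3318  0.0876] [0.0181 0.0183 0.015 ]
(array([ 4.46, -2.23, 17.95]), array([-0.2, -0. , -0. ]))
```

Call:
carry_out --commands '[{"tx": 2.5,"ty": -1.2,"tz": 0,"wx": 0,"wy": 0,"wz": 0},{"tx": 4.7,"ty": -2.3,"tz": 1,"wx": 0,"wy": 0,"wz": 0},{"tx": 4.7,"ty": -2.3,"tz": 4,"wx": 0,"wy": 0,"wz": 0},{"tx": 4.7,"ty": -2.3,"tz": 7,"wx": 0,"wy": 0,"wz": 0},{"tx": 4.7,"ty": -2.3,"tz": 10,"wx": 0,"wy": 0,"wz": 0},{"tx": 4.7,"ty": -2.3,"tz": 13,"wx": 0,"wy": 0,"wz": 0},{"tx": 4.7,"ty": -2.3,"tz": 15.5,"wx": 0,"wy": 0,"wz": 0},{"tx": 4.7,"ty": -2.3,"tz": 17.5,"wx": 0,"wy": 0,"wz": 0},{"tx": 4.7,"ty": -2.3,"tz": 17.8,"wx": 0,"wy": 0,"wz": 0},{"tx": 4.7,"ty": -2.3,"tz": 17.8,"wx": 0,"wy": 0,"wz": 0}]'

```text
time_s: 1.82
tcp_pos: [0.417, -0.3346, 0.0512]
ee_rot: [0.988, 0.154, -0.002, -0.002]
ft_force: [0.5, -0.7, 0.9]
opening: 0.0854
```

Call:
carry_out --commands '[{"tx": 0,"ty": 0,"tz": 0,"wx": 0,"wy": 0,"wz": 0},{"tx": 0,"ty": 0,"tz": 0,"wx": 0,"wy": 0,"wz": 0},{"tx": 0,"ty": 0,"tz": 0,"wx": 0,"wy": 0,"wz": 0},{"tx": 0,"ty": 0,"tz": 0,"wx": 0,"wy": 0,"wz": 0},{"tx": 0,"ty": 0,"tz": 0,"wx": 0,"wy": 0,"wz": 0},{"tx": 0,"ty": 0,"tz": 0,"wx": 0,"wy": 0,"wz": 0},{"tx": 0,"ty": 0,"tz": 0,"wx": 0,"wy": 0,"wz": 0},{"tx": 0,"ty": 0,"tz": 0,"wx": 0,"wy": 0,"wz": 0},{"tx": 0,"ty": 0,"tz": 0,"wx": 0,"wy": 0,"wz": 0},{"tx": 0,"ty": 0,"tz": 0,"wx": 0,"wy": 0,"wz": 0}]' --grip 0 --newtons 40

```text
time_s: 2.65
tcp_pos: [0.4171, -0.3344, 0.0518]
ee_rot: [0.988, 0.154, -0.002, -0.002]
ft_force: [-1.3, 1.2, 5.4]
opening: 0.0162
```

```bash
python3 - <<'E'
from station import arm
from h import *
s,c=wrist(arm,"w2"); print(s["time_s"],s["tcp_pos"],s["ee_rot"],s["opening"],s["ft_force"])
E
```

```text
2.65 [ 0.41712486 -0.33438655  0.05181489] [ 0.98805016  0.15410796 -0.00202064 -0.00187978] 0.01624745827074482 [-1.28977423  1.17517647  5.44802672]
```

View pics/w2.png

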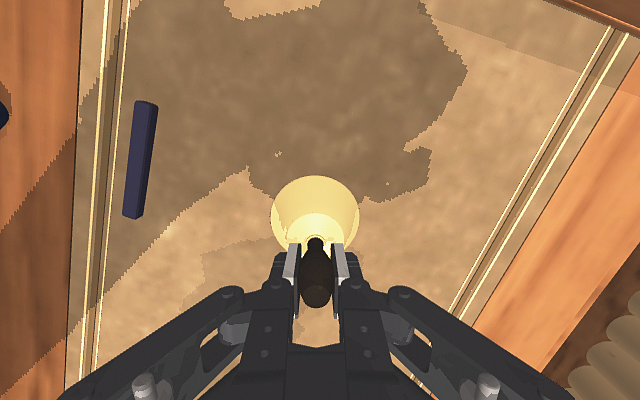

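Call:
carry_out --commands '[{"tx": 0,"ty": 0,"tz": -2.5,"wx": 0,"wy": 0,"wz": 0},{"tx": 0,"ty": 0,"tz": -6,"wx": 0,"wy": 0,"wz": 0},{"tx": 0.5,"ty": -0.5,"tz": -9.5,"wx": 0,"wy": 0,"wz": 0},{"tx": 2,"ty": -2,"tz": -11,"wx": 0,"wy": 0,"wz": 3},{"tx": 4.2,"ty": -4.3,"tz": -11,"wx": 0,"wy": 0,"wz": 6},{"tx": 6.5,"ty": -6.7,"tz": -11,"wx": 0,"wy": 0,"wz": 9},{"tx": 9,"ty": -9.3,"tz": -11,"wx": 0,"wy": 0,"wz": 12},{"tx": 11.5,"ty": -11.9,"tz": -11,"wx": 0,"wy": 0,"wz": 15},{"tx": 14,"ty": -14.5,"tz": -11,"wx": 0,"wy": 0,"wz": 17.5},{"tx": 16.5,"ty": -17,"tz": -11,"wx": 0,"wy": 0,"wz": 17.7}]'

```text
time_s: 3.53
tcp_pos: [0.5231, -0.1205, 0.1615]
ee_rot: [1.0, -0.0, -0.003, -0.002]
ft_force: [1.1, 0.1, -1.7]
opening: 0.0166
```

```bash
python3 - <<'E'
from station import arm
from h import *
s=arm.observe(); print(s["time_s"],s["tcp_pos"],s["ee_rot"],s["opening"],s["ft_force"],s["joint_positions"])
print(go(s,[.6407,.1175,.16],[0,1]))
E
```

```text
3.5333 [ 0.52307246 -0.1205125   0.16146578] [ 9.99994489e-01 -2.59350391e-04 -2.88710472e-03 -1.61855901e-03] 0.016609962082379727 [ 1.1082602   0.08332983 -1.68477399] [ 0.15612037  0.52582512  0.04616218  1.83526383 -0.0355861   0.7875786
 -1.34999554]
(array([ 11.75, -23.81,   0.16]), array([-0.19,  0.33, -0.03]))
```

Call:
carry_out --commands '[{"tx": 1.6,"ty": -3.2,"tz": 0,"wx": 0,"wy": 0,"wz": 0},{"tx": 3.2,"ty": -6.5,"tz": 0,"wx": 0,"wy": 0,"wz": 0},{"tx": 4.8,"ty": -9.8,"tz": 0,"wx": 0,"wy": 0,"wz": 0},{"tx": 6.5,"ty": -13.1,"tz": 0,"wx": 0,"wy": 0,"wz": 0},{"tx": 8.1,"ty": -16.4,"tz": 0,"wx": 0,"wy": 0,"wz": 0},{"tx": 9.7,"ty": -19.7,"tz": 0,"wx": 0,"wy": 0,"wz": 0},{"tx": 11,"ty": -22.4,"tz": 0,"wx": -0.1,"wy": 0.2,"wz": 0},{"tx": 11.7,"ty": -23.8,"tz": 0,"wx": -0.2,"wy": 0.3,"wz": 0},{"tx": 11.7,"ty": -23.8,"tz": 0,"wx": -0.2,"wy": 0.3,"wz": 0},{"tx": 11.7,"ty": -23.8,"tz": 0,"wx": -0.2,"wy": 0.3,"wz": 0}]'

```text
time_s: 4.37
tcp_pos: [0.6395, 0.1188, 0.1603]
ee_rot: [1.0, 0.001, -0.001, 0.0]
ft_force: [-0.9, -1.1, -1.5]
opening: 0.0169
```

```bash
python3 - <<'E'
from station import arm
from h import *
s,c=wrist(arm,"w3"); print(s["time_s"],s["tcp_pos"],s["ee_rot"],s["opening"],s["ft_force"])
t=arm.read_camera("top"); np.savez("t3.npz",**t); cv2.imwrite("pics/t3.png",cv2.resize(t["img"][120:280,190:460],None,fx=2.9,fy=2.9)[:,:,::-1])
E
```

```text
4.3667 [0.63947304 0.11877464 0.16027093] [ 9.99998367e-01  1.15077223e-03 -1.35857205e-03  3.10836039e-04] 0.016854012841173018 [-0.86452353 -1.08361059 -1.54063671]
```

View pics/w3.png

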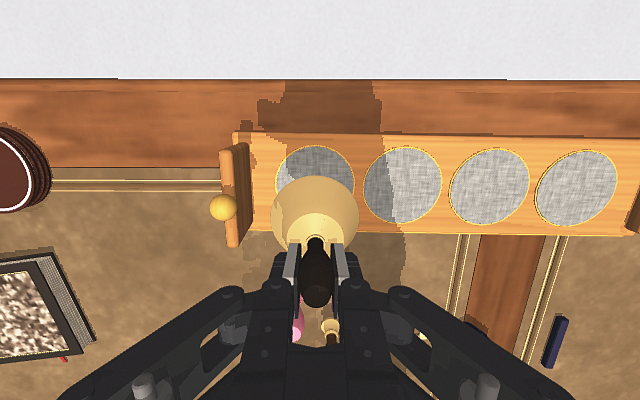

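The bell is held upright over pad 1. Pads 2, 3 and 4 are visible at about (402,185), (489,186) and (577,188), so I'll cross-check the pad row and the bell's in-hand offset.

```bash
python3 - <<'E'
from h import *
c=dict(np.load("w3.npz")); im=c["img"]; hsv=cv2.cvtColor(im,cv2.COLOR_RGB2HSV)
m=((hsv[...,1]<45)&(hsv[...,2]>60)).astype(np.uint8); m[:140]=0; m[232:]=0; m[:,:262]=0; m[:,622:]=0
m=cv2.morphologyEx(m,cv2.MORPH_OPEN,np.ones((3,3)))
n,l,st,ce=cv2.connectedComponentsWithStats(m)
for i in range(1,n):
    if st[i,4]>300:
        v,u=np.where(l==i); W=np.array([onz(c,a,b,.012) for a,b in zip(u,v)])
        (x,y),r=cv2.minEnclosingCircle(W[:,:2].astype(np.float32)); print(st[i],W.mean(0).round(4),"circ",round(x,4),round(y,4),round(r,4))
P=cloud(c); z=P[...,2]; tz=.16027-.0518
box=np.zeros(z.shape,bool); box[150:310,255:375]=1
for lo,hi in((-.01+.014,.02),(.02,.04),(.08,.094)):
    q=box&(z>tz+lo)&(z<tz+hi); Q=P[q]; print(lo,len(Q),((Q.max(0)+Q.min(0))/2).round(4),(Q.max(0)-Q.min(0)).round(4))
E
```

```text
[ 277  147   76   43 1988] [0.6649 0.1201 0.012 ] circ 0.6456 0.1202 0.0413
[ 364  148   77   74 4433] [0.6446 0.0253 0.012 ] circ 0.6432 0.0254 0.0416
[ 451  150   78   74 4417] [ 0.6431 -0.0694  0.012 ] circ 0.6416 -0.0694 0.0417
[ 537  152   79   73 4400] [ 0.6416 -0.1643  0.012 ] circ 0.6402 -0.1642 0.0418
0.004 1847 [0.649  0.1199 0.1205] [0.0542 0.0643 0.016 ]
0.02 2953 [0.6502 0.1199 0.1385] [0.0369 0.05   0.02  ]
0.08 2254 [0.6412 0.1196 0.1955] [0.0227 0.0509 0.014 ]
```

Call:
carry_out --commands '[{"tx": 0.2,"ty": 0,"tz": 1.5,"wx": 0,"wy": 0,"wz": 0},{"tx": 0.2,"ty": 0,"tz": 3.5,"wx": 0,"wy": 0,"wz": 0},{"tx": 0.2,"ty": 0,"tz": 5.5,"wx": 0,"wy": 0,"wz": 0},{"tx": 0.2,"ty": 0,"tz": 7.2,"wx": 0,"wy": 0,"wz": 0},{"tx": 0.2,"ty": 0,"tz": 8.4,"wx": 0,"wy": 0,"wz": 0},{"tx": 0.2,"ty": 0,"tz": 9.1,"wx": 0,"wy": 0,"wz": 0},{"tx": 0.2,"ty": 0,"tz": 9.4,"wx": 0,"wy": 0,"wz": 0},{"tx": 0.2,"ty": 0,"tz": 9.5,"wx": 0,"wy": 0,"wz": 0},{"tx": 0.2,"ty": 0,"tz": 9.5,"wx": 0,"wy": 0,"wz": 0},{"tx": 0.2,"ty": 0,"tz": 9.5,"wx": 0,"wy": 0,"wz": 0}]'

```text
time_s: 5.3
tcp_pos: [0.6422, 0.1152, 0.0669]
ee_rot: [1.0, -0.001, -0.0, 0.001]
ft_force: [-0.5, -0.9, -2.4]
opening: 0.0166
```

```bash
python3 - <<'E'
from station import arm
from h import *
s,c=wrist(arm,"w4"); print(s["time_s"],s["tcp_pos"],s["ee_rot"],s["opening"],s["ft_force"])
E
```

```text
5.3 [0.64217071 0.11515401 0.0669494 ] [ 9.99998671e-01 -1.25842855e-03 -4.74269741e-05  1.03514384e-03] 0.01659772112877069 [-0.4824003 -0.8909758 -2.3932706]
```

View pics/w4.png

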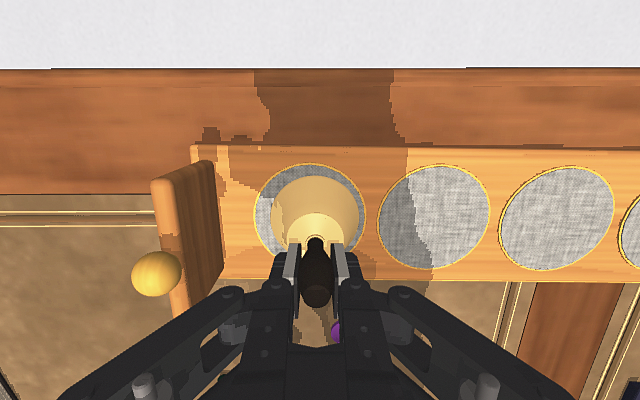

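Call:
carry_out --commands '[{"tx": 0,"ty": -0.2,"tz": 0.1,"wx": 0,"wy": 0,"wz": 0},{"tx": 0,"ty": -0.2,"tz": 0.2,"wx": 0,"wy": 0,"wz": 0},{"tx": 0,"ty": -0.2,"tz": 0.2,"wx": 0,"wy": 0,"wz": 0},{"tx": 0,"ty": -0.2,"tz": 0.3,"wx": 0,"wy": 0,"wz": 0},{"tx": 0,"ty": -0.2,"tz": 0.3,"wx": 0,"wy": 0,"wz": 0},{"tx": 0,"ty": -0.2,"tz": 0.3,"wx": 0,"wy": 0,"wz": 0},{"tx": 0,"ty": -0.2,"tz": 0.3,"wx": 0,"wy": 0,"wz": 0},{"tx": 0,"ty": -0.2,"tz": 0.3,"wx": 0,"wy": 0,"wz": 0},{"tx": 0,"ty": -0.2,"tz": 0.3,"wx": 0,"wy": 0,"wz": 0},{"tx": 0,"ty": -0.2,"tz": 0.3,"wx": 0,"wy": 0,"wz": 0}]'

```text
time_s: 6.18
tcp_pos: [0.6421, 0.1172, 0.0639]
ee_rot: [1.0, -0.001, -0.0, 0.001]
ft_force: [-0.8, -0.0, -1.5]
opening: 0.0168
```

Good. Opening partway.

Call:
carry_out --commands '[{"tx": 0,"ty": 0,"tz": 0,"wx": 0,"wy": 0,"wz": 0},{"tx": 0,"ty": 0,"tz": 0,"wx": 0,"wy": 0,"wz": 0},{"tx": 0,"ty": 0,"tz": 0,"wx": 0,"wy": 0,"wz": 0},{"tx": 0,"ty": 0,"tz": 0,"wx": 0,"wy": 0,"wz": 0},{"tx": 0,"ty": 0,"tz": 0,"wx": 0,"wy": 0,"wz": 0},{"tx": 0,"ty": 0,"tz": 0,"wx": 0,"wy": 0,"wz": 0},{"tx": 0,"ty": 0,"tz": 0,"wx": 0,"wy": 0,"wz": 0},{"tx": 0,"ty": 0,"tz": 0,"wx": 0,"wy": 0,"wz": 0},{"tx": 0,"ty": 0,"tz": 0,"wx": 0,"wy": 0,"wz": 0},{"tx": 0,"ty": 0,"tz": 0,"wx": 0,"wy": 0,"wz": 0}]' --grip 0.7

```text
time_s: 7.02
tcp_pos: [0.6421, 0.1172, 0.0639]
ee_rot: [1.0, -0.001, -0.0, 0.001]
ft_force: [-0.7, -0.0, 0.1]
opening: 0.0599
```

Call:
carry_out --commands '[{"tx": 0,"ty": 0,"tz": -1.5,"wx": 0,"wy": 0,"wz": 0},{"tx": 0,"ty": 0,"tz": -4,"wx": 0,"wy": 0,"wz": 0},{"tx": 0,"ty": 0,"tz": -7,"wx": 0,"wy": 0,"wz": 0},{"tx": 0,"ty": 0,"tz": -10,"wx": 0,"wy": 0,"wz": 0},{"tx": -3,"ty": 0,"tz": -12,"wx": 0,"wy": 0,"wz": 0},{"tx": -6.5,"ty": 0.5,"tz": -13,"wx": 0,"wy": 0,"wz": 0},{"tx": -10,"ty": 1,"tz": -13,"wx": 0,"wy": 0,"wz": 0},{"tx": -13,"ty": 1.5,"tz": -13,"wx": 0,"wy": 0,"wz": 0},{"tx": -15,"ty": 2,"tz": -13,"wx": 0,"wy": 0,"wz": 0},{"tx": -15,"ty": 2,"tz": -13,"wx": 0,"wy": 0,"wz": 0}]'

```text
time_s: 7.85
tcp_pos: [0.4871, 0.0966, 0.1942]
ee_rot: [1.0, -0.001, -0.003, 0.002]
ft_force: [-0.3, -0.6, -0.2]
opening: 0.0601
```

```bash
python3 - <<'E'
from station import arm
from h import *
s,c=wrist(arm,"w5"); print(s["time_s"],s["tcp_pos"],s["ee_rot"],s["opening"],s["ft_force"])
E
```

```text
7.85 [0.48707577 0.09662798 0.19415713] [ 0.99999464 -0.00124041 -0.00259999  0.00155542] 0.06011820252631648 [-0.32557793 -0.55270146 -0.21950403]
```

View pics/w5.png

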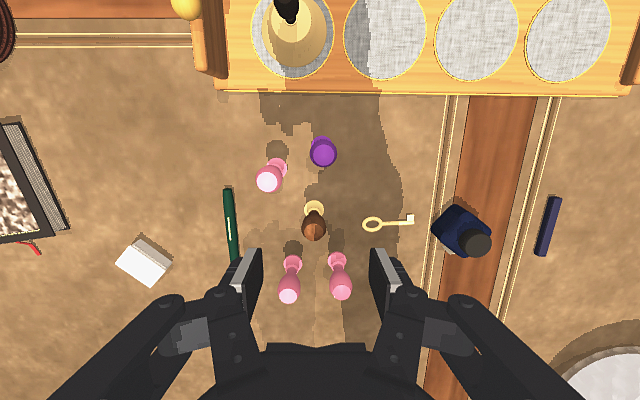

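The bell stands at (293,30) on pad 1. The brown stamp is at (313,225) between the pink ones at (268,180), (290,280) and (340,275) and the purple one at (323,152). The ink bottle is at (465,232) and the box at (144,258).

```bash
python3 - <<'E'
from h import *
c=dict(np.load("w5.npz")); im=c["img"]; P=cloud(c); z=P[...,2]; hsv=cv2.cvtColor(im,cv2.COLOR_RGB2HSV)
def reg(n,v0,v1,u0,u1,lo,hi):
    b=np.zeros(z.shape,bool); b[v0:v1,u0:u1]=1; Q=P[b&(z>lo)&(z<hi)]
    if len(Q)<5: print(n,"few");return Q
    print(n,len(Q),"mid",((Q.max(0)+Q.min(0))/2).round(4)[:2],"ext",(Q.max(0)-Q.min(0)).round(4)[:2], "zmax",Q[:,2].max().round(4)); return Q
reg("stamp foot",195,245,298,330,.006,.02)
reg("stamp hdl",195,245,298,330,.055,.085); reg("stamp top",195,245,298,330,.065,.085)
reg("pinkUL",150,200,250,285,.055,.09); reg("pinkDL",250,305,275,304,.055,.09); reg("pinkDR",245,303,326,354,.055,.09); reg("purple",130,172,305,340,.055,.09)
reg("key",208,235,360,418,.004,.03); reg("wax",190,260,533,562,.005,.03); reg("pen",185,265,220,240,.005,.03)
Q=reg("ink body",195,265,425,500,.010,.047); 
for lo,hi in((.015,.03),(.03,.043),(.04,.048)):
    Q=reg("ink",195,265,425,500,lo,hi); print(cv2.minAreaRect((Q[:,:2]*1000).astype(np.float32)))
reg("cap",195,265,425,500,.053,.066)
Q=reg("boxtop",225,295,105,180,.021,.03); print(cv2.minAreaRect((Q[:,:2]*1000).astype(np.float32)))
reg("bellrim",0,80,250,335,.02,.05); reg("bellhandle",0,80,250,335,.095,.12)
m=((hsv[...,1]<45)&(hsv[...,2]>60)).astype(np.uint8); m[90:]=0
for i,(u0,u1) in enumerate(((340,430),(430,522),(522,615))):
    q=np.zeros_like(m); q[:,u0:u1]=m[:,u0:u1]; v,u=np.where(q); W=np.array([onz(c,a,b,.012) for a,b in zip(u,v)]); print("pad",i+2,cv2.minEnclosingCircle(W[:,:2].astype(np.float32)), W.min(0))
big=cv2.resize(im[190:270,420:510],None,fx=6,fy=6,interpolation=cv2.INTER_CUBIC); cv2.imwrite("pics/ink.png",big[:,:,::-1])
E
```

```text
stamp foot 112 mid [0.4521 0.0991] ext [0.0158 0.0216] zmax 0.02
stamp hdl 516 mid [0.4511 0.0994] ext [0.023  0.0256] zmax 0.0784
stamp top 446 mid [0.4509 0.0994] ext [0.0227 0.0256] zmax 0.0784
pinkUL 569 mid [0.5027 0.1444] ext [0.0269 0.0263] zmax 0.0787
pinkDL 490 mid [0.373  0.1281] ext [0.024  0.0266] zmax 0.0782
pinkDR 491 mid [0.378  0.0681] ext [0.0232 0.0265] zmax 0.0785
purple 593 mid [0.5289 0.0892] ext [0.0256 0.0256] zmax 0.0789
key 290 mid [0.4309 0.0035] ext [0.0237 0.0661] zmax 0.0072
wax 703 mid [ 0.4257 -0.2032] ext [0.0817 0.013 ] zmax 0.013
pen 742 mid [0.4279 0.2054] ext [0.1022 0.0132] zmax 0.017
ink body 1384 mid [ 0.4261 -0.0841] ext [0.0602 0.0617] zmax 0.047
ink 314 mid [ 0.427  -0.0701] ext [0.0584 0.0332] zmax 0.03
((428.37884521484375, -68.05206298828125), (26.97064208984375, 59.27031707763672), 79.11779022216797)
ink 951 mid [ 0.4259 -0.0841] ext [0.0599 0.0617] zmax 0.0416
((426.2752380371094, -83.28125762939453), (47.54265594482422, 48.94829559326172), 52.07643127441406)
ink 142 mid [ 0.4267 -0.0799] ext [0.0363 0.0378] zmax 0.0479
((429.39764404296875, -79.04946899414062), (24.618114471435547, 34.44989776611328), 56.725372314453125)
cap 618 mid [ 0.426  -0.0835] ext [0.0301 0.0314] zmax 0.0616
boxtop 1086 mid [0.3793 0.3219] ext [0.0597 0.0617] zmax 0.0276
((378.9819030761719, 322.3079833984375), (53.79264450073242, 37.807334899902344), 47.00166702270508)
bellrim 2333 mid [0.643  0.1182] ext [0.0544 0.061 ] zmax 0.05
bellhandle 225 mid [0.6413 0.1186] ext [0.0083 0.017 ] zmax 0.1067
pad 2 ((0.6428757905960083, 0.025327133014798164), 0.04162288084626198) [ 0.60166807 -0.01587156  0.012     ]
pad 3 ((0.6413805484771729, -0.06953925639390945), 0.041661061346530914) [ 0.60051475 -0.11085212  0.012     ]
pad 4 ((0.6400951743125916, -0.1643122136592865), 0.04181448370218277) [ 0.59837732 -0.20580498  0.012     ]
```

View pics/ink.png

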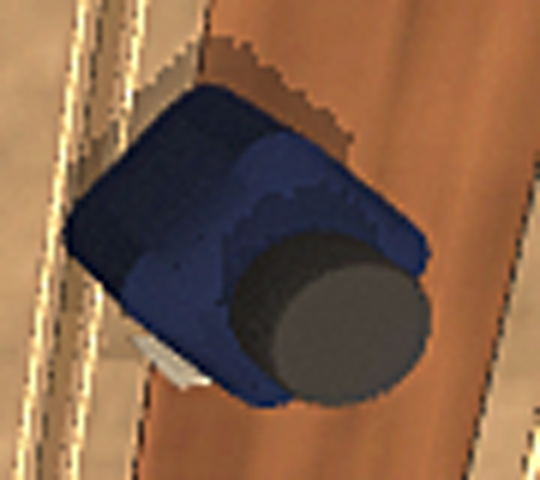

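Call:
carry_out --commands '[{"tx": -1.5,"ty": -0.1,"tz": 1,"wx": 0,"wy": 0,"wz": 0},{"tx": -3,"ty": -0.3,"tz": 3,"wx": 0,"wy": 0,"wz": 0},{"tx": -3.6,"ty": -0.3,"tz": 6,"wx": 0,"wy": 0,"wz": 0},{"tx": -3.6,"ty": -0.3,"tz": 8,"wx": 0,"wy": 0,"wz": 0},{"tx": -3.6,"ty": -0.3,"tz": 9,"wx": 0,"wy": 0,"wz": 0},{"tx": -3.6,"ty": -0.3,"tz": 9.5,"wx": 0.1,"wy": 0.2,"wz": 0},{"tx": -3.6,"ty": -0.3,"tz": 9.5,"wx": 0.2,"wy": 0.3,"wz": 0},{"tx": -3.6,"ty": -0.3,"tz": 9.5,"wx": 0.2,"wy": 0.3,"wz": 0},{"tx": -3.6,"ty": -0.3,"tz": 9.5,"wx": 0.2,"wy": 0.3,"wz": 0},{"tx": -3.6,"ty": -0.3,"tz": 9.5,"wx": 0.2,"wy": 0.3,"wz": 0}]'

```text
time_s: 8.73
tcp_pos: [0.4551, 0.1004, 0.1003]
ee_rot: [1.0, -0.001, 0.003, -0.001]
ft_force: [-0.4, 0.2, -0.1]
opening: 0.0596
```

```bash
python3 - <<'E'
from station import arm
from h import *
s,c=wrist(arm,"w6"); print(s["time_s"],s["tcp_pos"],s["ee_rot"],s["opening"])
print(go(s,[.4513,.0990,.036],[0,1]))
P=cloud(c);z=P[...,2]; hsv=cv2.cvtColor(c["img"],cv2.COLOR_RGB2HSV)
b=(hsv[...,0]<20)&(hsv[...,1]>80)&(hsv[...,2]<140)&(z>.05)&(z<.09); b[:,:270]=0; b[:,370:]=0
Q=P[b]; print(len(Q),Q.min(0),Q.max(0),(Q.min(0)+Q.max(0))/2)
E
```

```text
8.7333 [0.45510705 0.10035583 0.10031897] [ 9.99993432e-01 -1.36398033e-03  3.23265542e-03 -9.08242756e-04] 0.059580176389226004
(array([-0.42,  0.15,  6.43]), array([-0.1 , -0.37, -0.16]))
1018 [0.43909651 0.08555886 0.0501368 ] [0.46274352 0.11184175 0.0784892 ] [0.45092001 0.09870031 0.064313  ]
```

View pics/w6.png

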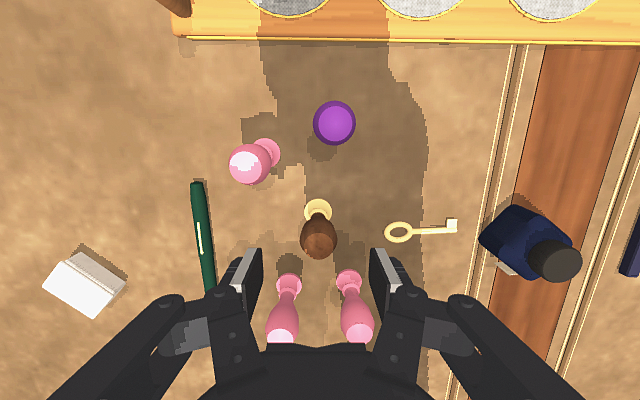

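The brown stamp is centred between the fingers at (318,238), with the look-alikes clear of the fingertips. Descending, then closing.

Call:
carry_out --commands '[{"tx": -0.2,"ty": 0.1,"tz": 0.5,"wx": 0,"wy": -0.1,"wz": 0},{"tx": -0.4,"ty": 0.15,"tz": 1.5,"wx": -0.1,"wy": -0.3,"wz": 0},{"tx": -0.4,"ty": 0.15,"tz": 2.8,"wx": -0.1,"wy": -0.3,"wz": 0},{"tx": -0.4,"ty": 0.15,"tz": 4,"wx": -0.1,"wy": -0.3,"wz": 0},{"tx": -0.4,"ty": 0.15,"tz": 5.2,"wx": -0.1,"wy": -0.3,"wz": 0},{"tx": -0.4,"ty": 0.15,"tz": 6,"wx": -0.1,"wy": -0.3,"wz": 0},{"tx": -0.4,"ty": 0.15,"tz": 6.3,"wx": -0.1,"wy": -0.3,"wz": 0},{"tx": -0.4,"ty": 0.15,"tz": 6.4,"wx": -0.1,"wy": -0.3,"wz": 0},{"tx": -0.4,"ty": 0.15,"tz": 6.4,"wx": -0.1,"wy": -0.3,"wz": 0},{"tx": -0.4,"ty": 0.15,"tz": 6.4,"wx": -0.1,"wy": -0.3,"wz": 0}]'

```text
time_s: 9.62
tcp_pos: [0.4516, 0.099, 0.0366]
ee_rot: [1.0, -0.001, 0.001, -0.0]
ft_force: [-0.4, 0.6, -0.9]
opening: 0.06
```

Call:
carry_out --commands '[{"tx": 0,"ty": 0,"tz": 0,"wx": 0,"wy": 0,"wz": 0},{"tx": 0,"ty": 0,"tz": 0,"wx": 0,"wy": 0,"wz": 0},{"tx": 0,"ty": 0,"tz": 0,"wx": 0,"wy": 0,"wz": 0},{"tx": 0,"ty": 0,"tz": 0,"wx": 0,"wy": 0,"wz": 0},{"tx": 0,"ty": 0,"tz": 0,"wx": 0,"wy": 0,"wz": 0},{"tx": 0,"ty": 0,"tz": 0,"wx": 0,"wy": 0,"wz": 0},{"tx": 0,"ty": 0,"tz": 0,"wx": 0,"wy": 0,"wz": 0},{"tx": 0,"ty": 0,"tz": 0,"wx": 0,"wy": 0,"wz": 0},{"tx": 0,"ty": 0,"tz": 0,"wx": 0,"wy": 0,"wz": 0},{"tx": 0,"ty": 0,"tz": 0,"wx": 0,"wy": 0,"wz": 0}]' --grip 0 --newtons 40

```text
time_s: 10.45
tcp_pos: [0.4521, 0.0991, 0.0371]
ee_rot: [1.0, -0.001, 0.001, -0.0]
ft_force: [-0.9, -0.3, 6.2]
opening: 0.0242
```

```bash
python3 - <<'E'
from station import arm
from h import *
s,c=wrist(arm,"w7"); print(s["time_s"],s["tcp_pos"],s["ee_rot"],s["opening"])
P=cloud(c);z=P[...,2]; hsv=cv2.cvtColor(c["img"],cv2.COLOR_RGB2HSV)
E
```

```text
10.45 [0.45205536 0.0990721  0.03712226] [ 9.99997988e-01 -1.34386526e-03  1.47212634e-03 -2.27538874e-04] 0.024226224961243784
```

View pics/w7.png

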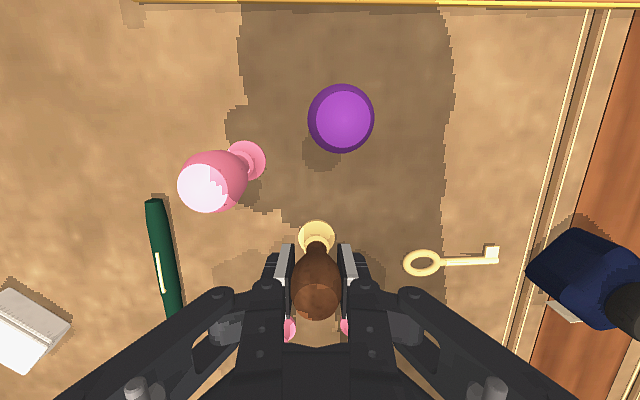

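Call:
carry_out --commands '[{"tx": 0,"ty": 0,"tz": -2.5,"wx": 0,"wy": 0,"wz": 0},{"tx": 0,"ty": 0,"tz": -6,"wx": 0,"wy": 0,"wz": 0},{"tx": 0.5,"ty": 0,"tz": -9.5,"wx": 0,"wy": 0,"wz": 0},{"tx": 2.5,"ty": 1,"tz": -11,"wx": 0,"wy": 0,"wz": 0},{"tx": 5.5,"ty": 2.2,"tz": -11,"wx": 0,"wy": 0,"wz": 0},{"tx": 8.8,"ty": 3.5,"tz": -11,"wx": 0,"wy": 0,"wz": 0},{"tx": 12.2,"ty": 4.8,"tz": -11,"wx": 0,"wy": 0,"wz": 0},{"tx": 15.5,"ty": 6.1,"tz": -11,"wx": 0,"wy": 0,"wz": 0},{"tx": 18,"ty": 7.1,"tz": -11,"wx": 0,"wy": 0,"wz": 0},{"tx": 19.1,"ty": 7.5,"tz": -11,"wx": 0,"wy": 0,"wz": 0}]'

```text
time_s: 11.33
tcp_pos: [0.6455, 0.0203, 0.1468]
ee_rot: [1.0, -0.003, 0.002, 0.001]
ft_force: [0.4, -1.2, -1.3]
opening: 0.0241
```

```bash
python3 - <<'E'
from station import arm
from h import *
s,c=wrist(arm,"w8"); print(s["time_s"],s["tcp_pos"],s["ee_rot"],s["opening"],go(s,[.6435,.0240,.0491],[0,1]))
im=c["img"]; hsv=cv2.cvtColor(im,cv2.COLOR_RGB2HSV)
m=((hsv[...,1]<45)&(hsv[...,2]>60)).astype(np.uint8); m[:140]=0; m[250:]=0;m[:,:270]=0
m=cv2.morphologyEx(m,cv2.MORPH_OPEN,np.ones((3,3)))
n,l,st,ce=cv2.connectedComponentsWithStats(m)
for i in range(1,n):
    if st[i,4]>500:
        v,u=np.where(l==i); W=np.array([onz(c,a,b,.012) for a,b in zip(u,v)])
        print(st[i],W.mean(0).round(4),cv2.minEnclosingCircle(W[:,:2].astype(np.float32)))
E
```

```text
11.3333 [0.64549151 0.02029363 0.14676502] [ 9.99991897e-01 -3.04982459e-03  2.49012990e-03  8.39405047e-04] 0.02411464134501716 (array([-0.25, -0.39,  9.76]), array([ 0.1 , -0.29, -0.35]))
[ 272  157   79   73 4399] [0.6472 0.0255 0.012 ] ((0.6431095600128174, 0.025259150192141533), 0.041558846831321716)
[ 363  158   79   76 4717] [ 0.643  -0.0697  0.012 ] ((0.6416476964950562, -0.06970449537038803), 0.0416131354868412)
[ 452  159   81   75 4695] [ 0.6417 -0.1644  0.012 ] ((0.6403309106826782, -0.16451172530651093), 0.04170750454068184)
```

View pics/w8.png

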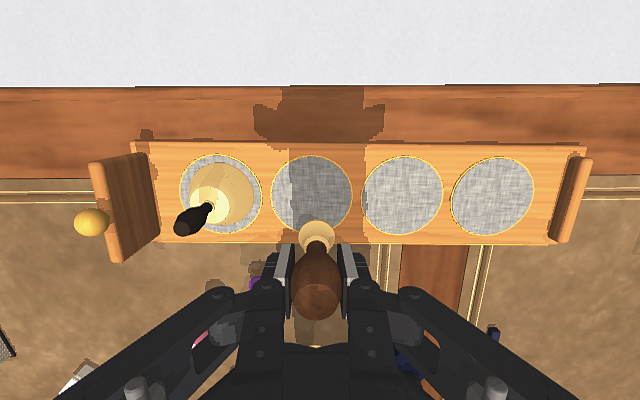

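Call:
carry_out --commands '[{"tx": -0.1,"ty": -0.2,"tz": 1,"wx": 0,"wy": -0.1,"wz": -0.1},{"tx": -0.2,"ty": -0.4,"tz": 3,"wx": 0.1,"wy": -0.3,"wz": -0.3},{"tx": -0.2,"ty": -0.4,"tz": 5,"wx": 0.1,"wy": -0.3,"wz": -0.3},{"tx": -0.2,"ty": -0.4,"tz": 6.8,"wx": 0.1,"wy": -0.3,"wz": -0.3},{"tx": -0.2,"ty": -0.4,"tz": 8.2,"wx": 0.1,"wy": -0.3,"wz": -0.3},{"tx": -0.2,"ty": -0.4,"tz": 9,"wx": 0.1,"wy": -0.3,"wz": -0.3},{"tx": -0.2,"ty": -0.4,"tz": 9.4,"wx": 0.1,"wy": -0.3,"wz": -0.3},{"tx": -0.2,"ty": -0.4,"tz": 9.5,"wx": 0.1,"wy": -0.3,"wz": -0.3},{"tx": -0.2,"ty": -0.4,"tz": 9.5,"wx": 0.1,"wy": -0.3,"wz": -0.3},{"tx": -0.2,"ty": -0.4,"tz": 9.5,"wx": 0.1,"wy": -0.3,"wz": -0.3}]'

```text
time_s: 12.22
tcp_pos: [0.6453, 0.024, 0.0524]
ee_rot: [1.0, -0.001, 0.001, 0.0]
ft_force: [-0.5, 0.2, -1.2]
opening: 0.0241
```

```bash
python3 - <<'E'
from station import arm
from h import *
s,c=wrist(arm,"w9"); print(s["time_s"],s["tcp_pos"],s["ee_rot"],s["opening"],s["ft_force"],go(s,[.6435,.0240,.0491],[0,1]))
E
```

```text
12.2167 [0.64532208 0.02397553 0.05242685] [ 9.99999085e-01 -6.35831377e-04  1.19399453e-03  1.34762456e-05] 0.024089803814333698 [-0.49474622  0.22832586 -1.21737404] (array([-0.18, -0.  ,  0.33]), array([ 0.  , -0.14, -0.07]))
```

View pics/w9.png

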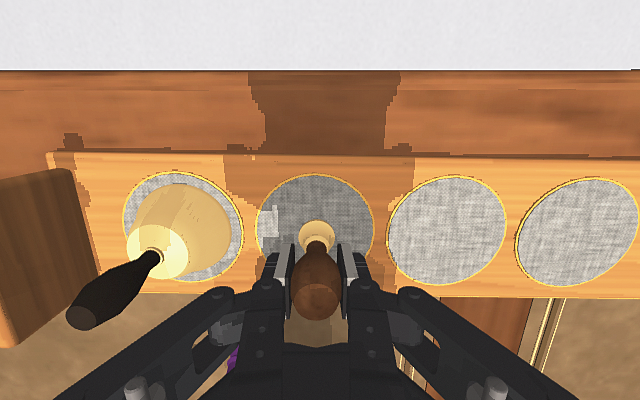

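Call:
carry_out --commands '[{"tx": -0.1,"ty": 0,"tz": 0.1,"wx": 0,"wy": -0.1,"wz": 0},{"tx": -0.1,"ty": 0,"tz": 0.2,"wx": 0,"wy": -0.1,"wz": 0},{"tx": -0.1,"ty": 0,"tz": 0.3,"wx": 0,"wy": -0.1,"wz": 0},{"tx": -0.1,"ty": 0,"tz": 0.3,"wx": 0,"wy": -0.1,"wz": 0},{"tx": -0.1,"ty": 0,"tz": 0.3,"wx": 0,"wy": -0.1,"wz": 0},{"tx": -0.1,"ty": 0,"tz": 0.3,"wx": 0,"wy": -0.1,"wz": 0},{"tx": -0.1,"ty": 0,"tz": 0.3,"wx": 0,"wy": -0.1,"wz": 0},{"tx": -0.1,"ty": 0,"tz": 0.3,"wx": 0,"wy": -0.1,"wz": 0},{"tx": -0.1,"ty": 0,"tz": 0.3,"wx": 0,"wy": -0.1,"wz": 0},{"tx": -0.1,"ty": 0,"tz": 0.3,"wx": 0,"wy": -0.1,"wz": 0}]'

```text
time_s: 13.1
tcp_pos: [0.6445, 0.0239, 0.0496]
ee_rot: [1.0, -0.001, 0.0, 0.0]
ft_force: [0.3, -0.6, -1.3]
opening: 0.0239
```

Call:
carry_out --commands '[{"tx": 0,"ty": 0,"tz": 0,"wx": 0,"wy": 0,"wz": 0},{"tx": 0,"ty": 0,"tz": 0,"wx": 0,"wy": 0,"wz": 0},{"tx": 0,"ty": 0,"tz": 0,"wx": 0,"wy": 0,"wz": 0},{"tx": 0,"ty": 0,"tz": 0,"wx": 0,"wy": 0,"wz": 0},{"tx": 0,"ty": 0,"tz": 0,"wx": 0,"wy": 0,"wz": 0},{"tx": 0,"ty": 0,"tz": 0,"wx": 0,"wy": 0,"wz": 0},{"tx": 0,"ty": 0,"tz": 0,"wx": 0,"wy": 0,"wz": 0},{"tx": 0,"ty": 0,"tz": 0,"wx": 0,"wy": 0,"wz": 0},{"tx": 0,"ty": 0,"tz": 0,"wx": 0,"wy": 0,"wz": 0},{"tx": 0,"ty": 0,"tz": 0,"wx": 0,"wy": 0,"wz": 0}]' --grip 0.7

```text
time_s: 13.93
tcp_pos: [0.6445, 0.0239, 0.0495]
ee_rot: [1.0, -0.001, 0.0, 0.0]
ft_force: [-0.3, -0.1, -0.6]
opening: 0.0595
```

Call:
carry_out --commands '[{"tx": 0,"ty": 0,"tz": -1,"wx": 0,"wy": 0,"wz": 0},{"tx": 0,"ty": 0,"tz": -3,"wx": 0,"wy": 0,"wz": 0},{"tx": 0,"ty": 0,"tz": -6,"wx": 0,"wy": 0,"wz": 0},{"tx": 0,"ty": 0,"tz": -9,"wx": 0,"wy": 0,"wz": 0},{"tx": -1,"ty": 0,"tz": -12,"wx": 0,"wy": 0,"wz": 0},{"tx": -4,"ty": 1.5,"tz": -13,"wx": 0,"wy": 0,"wz": 0},{"tx": -7,"ty": 3.5,"tz": -13.5,"wx": 0,"wy": 0,"wz": 0},{"tx": -10,"ty": 5.5,"tz": -13.5,"wx": 0,"wy": 0,"wz": 0},{"tx": -13,"ty": 7.5,"tz": -13.5,"wx": 0,"wy": 0,"wz": 0},{"tx": -15,"ty": 9,"tz": -13.5,"wx": 0,"wy": 0,"wz": 0}]' --grip 1

```text
time_s: 14.77
tcp_pos: [0.4911, -0.0678, 0.1855]
ee_rot: [1.0, -0.002, 0.0, 0.0]
ft_force: [-0.5, -1.5, 0.2]
opening: 0.0854
```

```bash
python3 - <<'E'
from station import arm
from h import *
s,c=wrist(arm,"w10"); print(s["time_s"],s["tcp_pos"],s["ee_rot"],s["opening"],s["ft_force"])
t=arm.read_camera("top"); np.savez("t10.npz",**t); cv2.imwrite("pics/t10.png",cv2.resize(t["img"][120:280,190:460],None,fx=2.9,fy=2.9)[:,:,::-1])
E
```

```text
14.7667 [ 0.49106393 -0.06780439  0.18545812] [ 9.99998553e-01 -1.62895750e-03  3.23198187e-05  4.89900439e-04] 0.08537867695904781 [-0.54348313 -1.5371662   0.16005207]
```

View pics/w10.png

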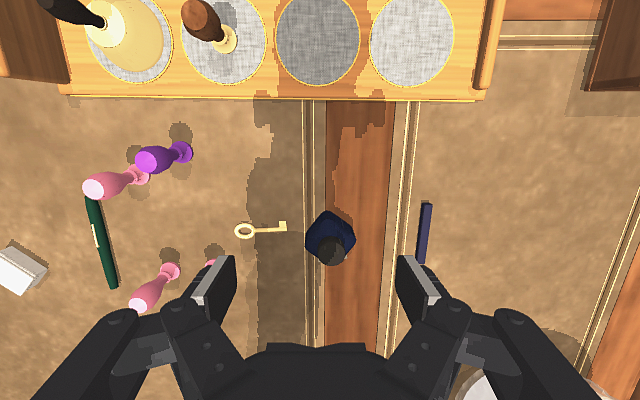

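The stamp stands on pad 2, with its foot at (222,40). The ink bottle at (330,237) is clearly a diamond in outline, so its flat faces run diagonally. I'll measure the facet directions.

```bash
python3 - <<'E'
from h import *
c=dict(np.load("w10.npz")); im=c["img"]; P=cloud(c); z=P[...,2]
b=np.zeros(z.shape,bool); b[200:275,295:365]=1
for lo,hi in((.006,.02),(.02,.036),(.03,.043)):
    Q=P[b&(z>lo)&(z<hi)]; r=cv2.minAreaRect((Q[:,:2]*1000).astype(np.float32)); print(lo,len(Q),"mid",((Q.max(0)+Q.min(0))/2).round(4)[:2],(Q.max(0)-Q.min(0)).round(4)[:2],r)
Q=P[b&(z>.053)&(z<.07)]; print("cap",((Q.max(0)+Q.min(0))/2).round(4),(Q.max(0)-Q.min(0)).round(4)[:2])
# occupancy picture in world, 4 px per mm
m=b&(z>.006)&(z<.047); Q=P[m]; pic=np.zeros((480,480,3),np.uint8)
for p in Q:
    col=int(240-(p[1]+.085)*5000); row=int(240-(p[0]-.426)*5000); cv2.circle(pic,(col,row),3,(0,int(p[2]*5000),255) if p[2]>.03 else (255,int(p[2]*5000),0),-1)
cv2.imwrite("pics/inkmap.png",pic)
cv2.imwrite("pics/ink2.png",cv2.resize(im[195:280,290:375],None,fx=6,fy=6,interpolation=cv2.INTER_CUBIC)[:,:,::-1])
E
```

```text
0.006 184 mid [ 0.4296 -0.0839] [0.053  0.0596] ((432.2521667480469, -86.96215057373047), (55.659061431884766, 41.107521057128906), 68.82838439941406)
0.02 487 mid [ 0.4272 -0.0844] [0.0578 0.0595] ((421.6838073730469, -84.94144439697266), (55.02339172363281, 54.99999237060547), 53.870269775390625)
0.03 875 mid [ 0.4311 -0.0845] [0.0498 0.0591] ((425.43927001953125, -84.35623931884766), (49.61981964111328, 49.144378662109375), 53.614707946777344)
cap [ 0.4259 -0.0843  0.0575] [0.0301 0.0306]
```

View pics/inkmap.png

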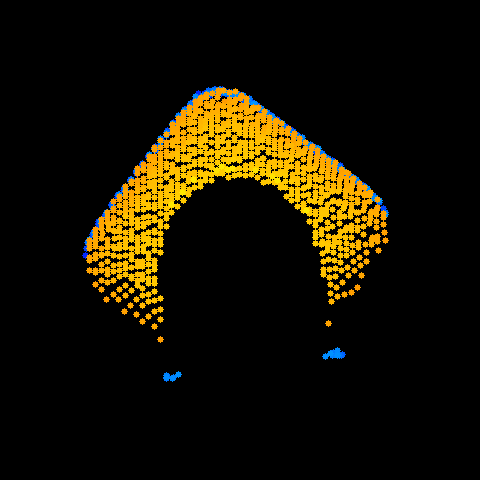

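View pics/ink2.png

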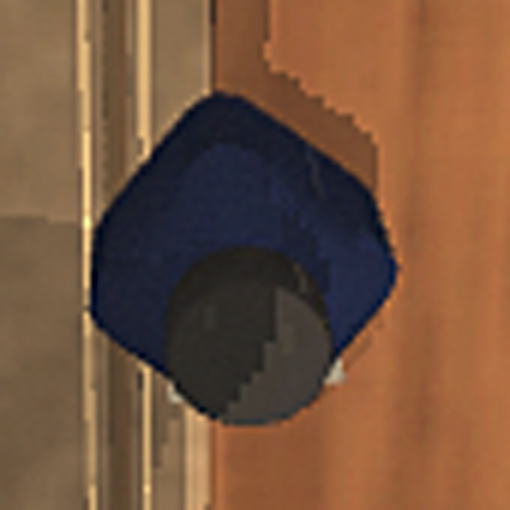

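The flat faces lie at about 53.5° and -36.5°, roughly 49 mm apart. I'll grip across them by turning +36.5°.

Call:
carry_out --commands '[{"tx": -1.5,"ty": 0.4,"tz": 0,"wx": 0,"wy": 0,"wz": 6},{"tx": -3,"ty": 0.9,"tz": 0,"wx": 0,"wy": 0,"wz": 12},{"tx": -4.5,"ty": 1.3,"tz": 1,"wx": 0,"wy": 0,"wz": 18},{"tx": -6,"ty": 1.6,"tz": 3,"wx": 0,"wy": 0,"wz": 24},{"tx": -6.5,"ty": 1.7,"tz": 5,"wx": 0,"wy": 0,"wz": 30},{"tx": -6.5,"ty": 1.7,"tz": 7,"wx": 0,"wy": 0,"wz": 36},{"tx": -6.5,"ty": 1.7,"tz": 8.5,"wx": 0,"wy": 0,"wz": 36.5},{"tx": -6.5,"ty": 1.7,"tz": 9,"wx": 0,"wy": 0,"wz": 36.5},{"tx": -6.5,"ty": 1.7,"tz": 9,"wx": 0,"wy": 0,"wz": 36.5},{"tx": -6.5,"ty": 1.7,"tz": 9,"wx": 0,"wy": 0,"wz": 36.5}]'

```text
time_s: 15.7
tcp_pos: [0.426, -0.0862, 0.0961]
ee_rot: [0.949, -0.316, 0.0, 0.001]
ft_force: [0.4, -0.1, -0.1]
opening: 0.0854
```

```bash
python3 - <<'E'
from station import arm
from h import *
s,c=wrist(arm,"w11"); print(s["time_s"],s["tcp_pos"],s["ee_rot"],s["joint_positions"])
a=np.radians(53.5); print(go(s,[.4256,-.0850,.008],[np.cos(a),np.sin(a)]))
P=cloud(c); z=P[...,2]; 
Q=P[(z>.053)&(z<.066)]; Q=Q[np.hypot(Q[:,0]-.426,Q[:,1]+.085)<.03]; print("cap",((Q.max(0)+Q.min(0))/2).round(4),(Q.max(0)-Q.min(0)).round(4)[:2])
E
```

```text
15.7 [ 0.42600538 -0.08619358  0.09607214] [ 9.48594830e-01 -3.16491447e-01  1.96413133e-04  9.87344171e-04] [ 0.01934743  0.51696725  0.18267874  2.17510426 -0.19727783  0.46438986
 -1.85943565]
(array([-0.11, -0.09,  8.81]), array([ 0.1 , -0.06, -0.4 ]))
cap [ 0.4254 -0.0844  0.0574] [0.031  0.0309]
```

View pics/w11.png

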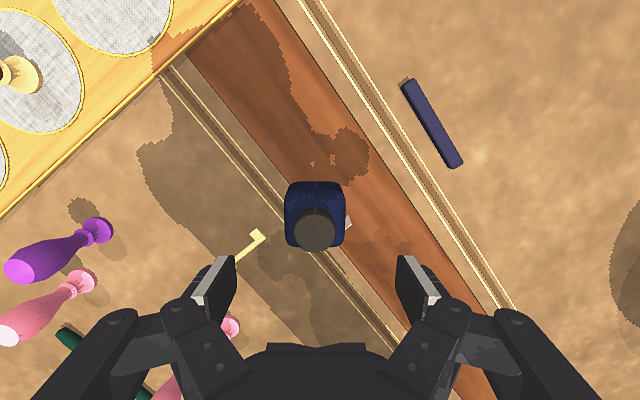

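Call:
carry_out --commands '[{"tx": -0.1,"ty": -0.1,"tz": 1,"wx": 0,"wy": 0,"wz": 0},{"tx": -0.1,"ty": -0.1,"tz": 2.5,"wx": 0,"wy": 0,"wz": 0},{"tx": -0.1,"ty": -0.1,"tz": 4,"wx": 0,"wy": 0,"wz": 0},{"tx": -0.1,"ty": -0.1,"tz": 5.5,"wx": 0,"wy": 0,"wz": 0},{"tx": -0.1,"ty": -0.1,"tz": 7,"wx": 0,"wy": 0,"wz": 0},{"tx": -0.1,"ty": -0.1,"tz": 8.2,"wx": 0,"wy": 0,"wz": 0},{"tx": -0.1,"ty": -0.1,"tz": 8.9,"wx": 0,"wy": 0,"wz": 0},{"tx": -0.1,"ty": -0.1,"tz": 9.1,"wx": 0,"wy": 0,"wz": 0},{"tx": -0.1,"ty": -0.1,"tz": 9.1,"wx": 0,"wy": 0,"wz": 0},{"tx": -0.1,"ty": -0.1,"tz": 9.1,"wx": 0,"wy": 0,"wz": 0}]'

```text
time_s: 16.58
tcp_pos: [0.4266, -0.0852, 0.006]
ee_rot: [0.949, -0.317, 0.001, 0.001]
ft_force: [0.2, 0.2, 0.6]
opening: 0.0854
```

Call:
carry_out --commands '[{"tx": 0,"ty": 0,"tz": 0,"wx": 0,"wy": 0,"wz": 0},{"tx": 0,"ty": 0,"tz": 0,"wx": 0,"wy": 0,"wz": 0},{"tx": 0,"ty": 0,"tz": 0,"wx": 0,"wy": 0,"wz": 0},{"tx": 0,"ty": 0,"tz": 0,"wx": 0,"wy": 0,"wz": 0},{"tx": 0,"ty": 0,"tz": 0,"wx": 0,"wy": 0,"wz": 0},{"tx": 0,"ty": 0,"tz": 0,"wx": 0,"wy": 0,"wz": 0},{"tx": 0,"ty": 0,"tz": 0,"wx": 0,"wy": 0,"wz": 0},{"tx": 0,"ty": 0,"tz": 0,"wx": 0,"wy": 0,"wz": 0},{"tx": 0,"ty": 0,"tz": 0,"wx": 0,"wy": 0,"wz": 0},{"tx": 0,"ty": 0,"tz": 0,"wx": 0,"wy": 0,"wz": 0}]' --grip 0 --newtons 40

```text
time_s: 17.42
tcp_pos: [0.427, -0.0853, 0.0067]
ee_rot: [0.949, -0.317, 0.002, 0.001]
ft_force: [-0.8, -0.4, 5.0]
opening: 0.0483
```

```bash
python3 - <<'E'
from station import arm
from h import *
s,c=wrist(arm,"w12"); print(s["time_s"],s["tcp_pos"],s["ee_rot"],s["opening"],s["ft_force"])
P=cloud(c); z=P[...,2]; 
Q=P[(z>.056)&(z<.066)]; Q=Q[np.hypot(Q[:,0]-.426,Q[:,1]+.085)<.02]; print("cap",((Q.max(0)+Q.min(0))/2).round(4),(Q.max(0)-Q.min(0)).round(4)[:2])
E
```

```text
17.4167 [ 0.4269957  -0.08528109  0.0067312 ] [ 9.48536500e-01 -3.16661296e-01  1.92767169e-03  6.44503610e-04] 0.048345477149908354 [-0.78409437 -0.4107238   5.03696896]
cap [ 0.4268 -0.0843  0.0586] [0.0299 0.0303]
```

View pics/w12.png

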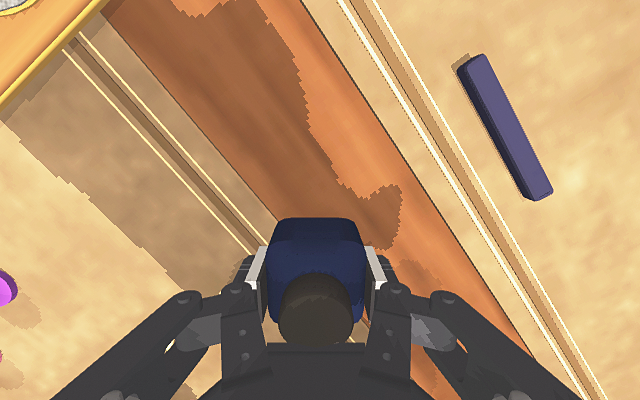

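Call:
carry_out --commands '[{"tx": 0,"ty": 0,"tz": -2.5,"wx": 0,"wy": 0,"wz": 0},{"tx": 0.3,"ty": -0.3,"tz": -5.5,"wx": 0,"wy": 0,"wz": 0},{"tx": 1.8,"ty": -1.5,"tz": -7.5,"wx": 0,"wy": 0,"wz": -5},{"tx": 4,"ty": -3.5,"tz": -8,"wx": 0,"wy": 0,"wz": -10},{"tx": 6.5,"ty": -5.6,"tz": -8,"wx": 0,"wy": 0,"wz": -16},{"tx": 9,"ty": -7.8,"tz": -8,"wx": 0,"wy": 0,"wz": -22},{"tx": 11.5,"ty": -10,"tz": -8,"wx": 0,"wy": 0,"wz": -28},{"tx": 14,"ty": -12.1,"tz": -8,"wx": 0,"wy": 0,"wz": -33},{"tx": 15.7,"ty": -13.5,"tz": -8,"wx": 0,"wy": 0,"wz": -36.9},{"tx": 16.3,"ty": -14,"tz": -8,"wx": 0,"wy": 0,"wz": -36.9}]'

```text
time_s: 18.3
tcp_pos: [0.6444, -0.0705, 0.0871]
ee_rot: [1.0, 0.001, 0.003, 0.001]
ft_force: [0.3, 0.7, -1.0]
opening: 0.048
```

```bash
python3 - <<'E'
from station import arm
from h import *
s,c=wrist(arm,"w13"); print(s["time_s"],s["tcp_pos"],s["ee_rot"],s["opening"],go(s,[.6413,-.0708,.0187],[0,1]))
E
```

```text
18.3 [ 0.6443638  -0.07052401  0.08714215] [9.99993545e-01 1.00585763e-03 3.31957608e-03 9.37734631e-04] 0.04799922831588584 (array([-0.35,  0.01,  6.84]), array([ 0.11, -0.38,  0.12]))
```

View pics/w13.png

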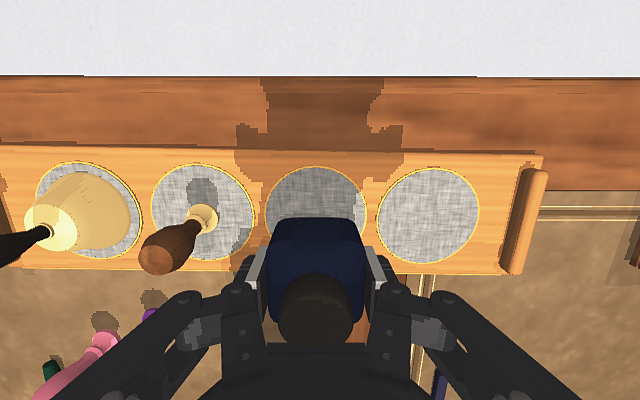

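Bottle held upright over pad 3. Lowering.

Call:
carry_out --commands '[{"tx": -0.2,"ty": 0,"tz": 0.7,"wx": 0,"wy": -0.2,"wz": 0},{"tx": -0.3,"ty": 0,"tz": 2,"wx": 0.1,"wy": -0.3,"wz": 0},{"tx": -0.3,"ty": 0,"tz": 3.3,"wx": 0.1,"wy": -0.4,"wz": 0},{"tx": -0.3,"ty": 0,"tz": 4.6,"wx": 0.1,"wy": -0.4,"wz": 0},{"tx": -0.3,"ty": 0,"tz": 5.6,"wx": 0.1,"wy": -0.4,"wz": 0},{"tx": -0.3,"ty": 0,"tz": 6.2,"wx": 0.1,"wy": -0.4,"wz": 0},{"tx": -0.3,"ty": 0,"tz": 6.5,"wx": 0.1,"wy": -0.4,"wz": 0},{"tx": -0.3,"ty": 0,"tz": 6.6,"wx": 0.1,"wy": -0.4,"wz": 0},{"tx": -0.3,"ty": 0,"tz": 6.6,"wx": 0.1,"wy": -0.4,"wz": 0},{"tx": -0.3,"ty": 0,"tz": 6.6,"wx": 0.1,"wy": -0.4,"wz": 0}]'

```text
time_s: 19.18
tcp_pos: [0.6418, -0.0707, 0.0215]
ee_rot: [1.0, -0.0, 0.0, 0.0]
ft_force: [0.4, -0.1, -1.2]
opening: 0.0479
```

```bash
python3 - <<'E'
from station import arm
from h import *
s,c=wrist(arm,"w14"); print(s["time_s"],s["tcp_pos"],s["ee_rot"],s["opening"],s["ft_force"],go(s,[.6413,-.0708,.0187],[0,1]))
E
```

```text
19.1833 [ 0.64178088 -0.07068655  0.02146752] [ 9.99999960e-01 -2.28969809e-04  1.08655496e-04  1.23834869e-04] 0.047851147470555404 [ 0.39907267 -0.11454829 -1.20179777] (array([-0.05,  0.01,  0.28]), array([ 0.01, -0.01, -0.03]))
```

View pics/w14.png

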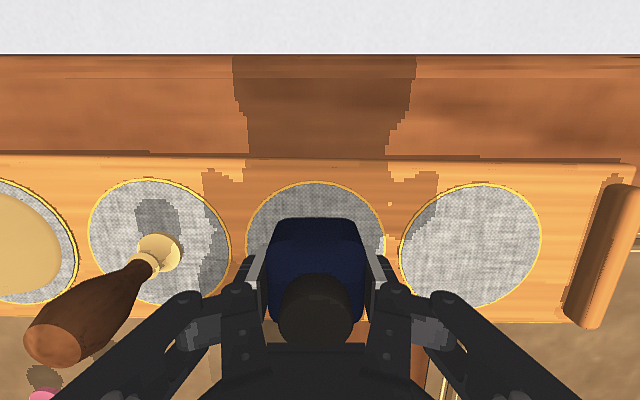

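Call:
carry_out --commands '[{"tx": 0,"ty": 0,"tz": 0.1,"wx": 0,"wy": 0,"wz": 0},{"tx": 0,"ty": 0,"tz": 0.2,"wx": 0,"wy": 0,"wz": 0},{"tx": 0,"ty": 0,"tz": 0.25,"wx": 0,"wy": 0,"wz": 0},{"tx": 0,"ty": 0,"tz": 0.25,"wx": 0,"wy": 0,"wz": 0},{"tx": 0,"ty": 0,"tz": 0.25,"wx": 0,"wy": 0,"wz": 0},{"tx": 0,"ty": 0,"tz": 0.25,"wx": 0,"wy": 0,"wz": 0},{"tx": 0,"ty": 0,"tz": 0.25,"wx": 0,"wy": 0,"wz": 0},{"tx": 0,"ty": 0,"tz": 0.25,"wx": 0,"wy": 0,"wz": 0},{"tx": 0,"ty": 0,"tz": 0.25,"wx": 0,"wy": 0,"wz": 0},{"tx": 0,"ty": 0,"tz": 0.25,"wx": 0,"wy": 0,"wz": 0}]'

```text
time_s: 20.07
tcp_pos: [0.6419, -0.0707, 0.0191]
ee_rot: [1.0, -0.0, 0.0, 0.0]
ft_force: [0.6, -0.0, -1.2]
opening: 0.0482
```

Call:
carry_out --commands '[{"tx": 0,"ty": 0,"tz": 0,"wx": 0,"wy": 0,"wz": 0},{"tx": 0,"ty": 0,"tz": 0,"wx": 0,"wy": 0,"wz": 0},{"tx": 0,"ty": 0,"tz": 0,"wx": 0,"wy": 0,"wz": 0},{"tx": 0,"ty": 0,"tz": 0,"wx": 0,"wy": 0,"wz": 0},{"tx": 0,"ty": 0,"tz": 0,"wx": 0,"wy": 0,"wz": 0},{"tx": 0,"ty": 0,"tz": 0,"wx": 0,"wy": 0,"wz": 0},{"tx": 0,"ty": 0,"tz": 0,"wx": 0,"wy": 0,"wz": 0},{"tx": 0,"ty": 0,"tz": 0,"wx": 0,"wy": 0,"wz": 0},{"tx": 0,"ty": 0,"tz": 0,"wx": 0,"wy": 0,"wz": 0},{"tx": 0,"ty": 0,"tz": 0,"wx": 0,"wy": 0,"wz": 0}]' --grip 0.85

```text
time_s: 20.9
tcp_pos: [0.6418, -0.0707, 0.0191]
ee_rot: [1.0, -0.0, 0.0, 0.0]
ft_force: [-0.4, 0.6, -0.6]
opening: 0.0725
```

Call:
carry_out --commands '[{"tx": 0,"ty": 0,"tz": -1,"wx": 0,"wy": 0,"wz": 0},{"tx": 0,"ty": 0,"tz": -3,"wx": 0,"wy": 0,"wz": 0},{"tx": 0,"ty": 0,"tz": -6,"wx": 0,"wy": 0,"wz": 0},{"tx": 0,"ty": 0,"tz": -9,"wx": 0,"wy": 0,"wz": 0},{"tx": -0.5,"ty": 0,"tz": -12.5,"wx": 0,"wy": 0,"wz": 0},{"tx": -2.5,"ty": -1,"tz": -15.5,"wx": 0,"wy": 0,"wz": 0},{"tx": -5,"ty": -3,"tz": -17.5,"wx": 0,"wy": 0,"wz": 0},{"tx": -7,"ty": -6,"tz": -18.5,"wx": 0,"wy": 0,"wz": 0},{"tx": -9,"ty": -9,"tz": -19,"wx": 0,"wy": 0,"wz": 0},{"tx": -11,"ty": -12,"tz": -19,"wx": 0,"wy": 0,"wz": 0}]'

```text
time_s: 21.73
tcp_pos: [0.5318, 0.0504, 0.2117]
ee_rot: [1.0, -0.001, 0.003, -0.0]
ft_force: [0.3, 0.1, -0.7]
opening: 0.0728
```

```bash
python3 - <<'E'
from station import arm
from h import *
s,c=wrist(arm,"w15"); print(s["time_s"],s["tcp_pos"],s["ee_rot"],s["opening"],s["ft_force"],s["joint_positions"])
E
```

```text
21.7333 [0.53180396 0.05035966 0.21174566] [ 9.99995990e-01 -7.86193225e-04  2.70685243e-03 -2.73537397e-04] 0.07276407388136916 [ 0.31260719  0.13107062 -0.65499797] [-0.14763097  0.45397357  0.01785803  1.79145611 -0.00984956  0.89081082
 -1.69779893]
```

View pics/w15.png

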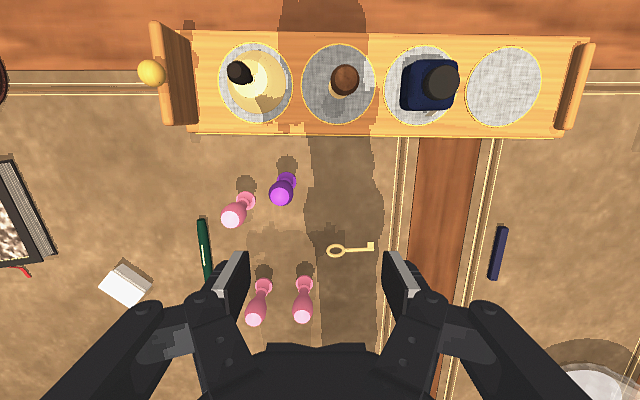

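Three things stand on their pads. The box is at about (125,285). Moving over it with a -47° turn.

Call:
carry_out --commands '[{"tx": -1.5,"ty": -2.7,"tz": 0,"wx": 0,"wy": 0,"wz": -6},{"tx": -3.2,"ty": -5.7,"tz": 0,"wx": 0,"wy": 0,"wz": -12},{"tx": -5,"ty": -8.8,"tz": 0,"wx": 0,"wy": 0,"wz": -18},{"tx": -6.8,"ty": -12,"tz": 0,"wx": 0,"wy": 0,"wz": -24},{"tx": -8.6,"ty": -15.2,"tz": 0,"wx": 0,"wy": 0,"wz": -30},{"tx": -10.4,"ty": -18.4,"tz": 0,"wx": 0,"wy": 0,"wz": -36},{"tx": -12.2,"ty": -21.6,"tz": 0,"wx": 0,"wy": 0,"wz": -42},{"tx": -14,"ty": -24.8,"tz": 1,"wx": 0,"wy": 0,"wz": -47},{"tx": -15.2,"ty": -27,"tz": 3,"wx": 0,"wy": 0,"wz": -47},{"tx": -15.2,"ty": -27,"tz": 5,"wx": 0,"wy": 0,"wz": -47}]' --grip 1

```text
time_s: 22.62
tcp_pos: [0.368, 0.3356, 0.1644]
ee_rot: [0.913, 0.408, 0.002, -0.007]
ft_force: [0.6, 0.5, -0.1]
opening: 0.0852
```

```bash
python3 - <<'E'
from station import arm
from h import *
s,c=wrist(arm,"w16"); print(s["time_s"],s["tcp_pos"],s["ee_rot"],s["opening"],s["joint_positions"])
P=cloud(c);z=P[...,2]; hsv=cv2.cvtColor(c["img"],cv2.COLOR_RGB2HSV)
q=(z>.0215)&(z<.03)&(np.hypot(P[...,0]-.379,P[...,1]-.32)<.045); Q=P[q]
r=cv2.minAreaRect((Q[:,:2]*1000).astype(np.float32)); print(len(Q),r)
n=np.radians(-43); 
print(go(s,[r[0][0]/1000,r[0][1]/1000,.003],[np.cos(n),np.sin(n)]))
E
```

```text
22.6167 [0.36795831 0.33558852 0.16438649] [ 0.91275395  0.40844144  0.002358   -0.00708898] 0.0852259845402618 [-0.60425922  0.47460795 -0.24646559  1.94134192  0.15045358  0.73369453
 -1.66475235]
1645 ((379.0536193847656, 323.0508117675781), (53.7822265625, 35.996315002441406), 46.72419738769531)
(array([-0.36,  1.84, 16.12]), array([-0.64, -0.57,  1.22]))
```

View pics/w16.png

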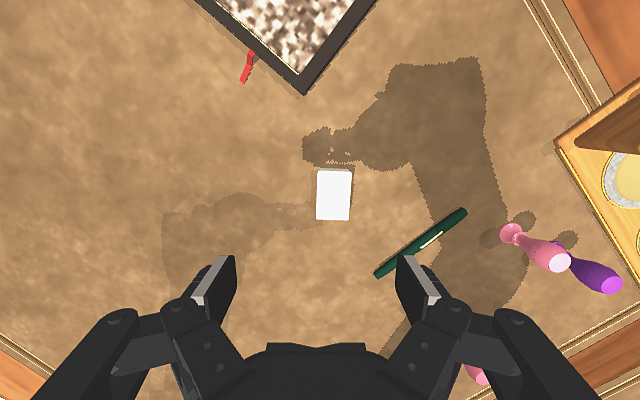

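Call:
carry_out --commands '[{"tx": -0.2,"ty": 0.8,"tz": 0.5,"wx": -0.3,"wy": -0.3,"wz": 0.6},{"tx": -0.4,"ty": 1.6,"tz": 2,"wx": -0.6,"wy": -0.6,"wz": 1.2},{"tx": -0.4,"ty": 1.8,"tz": 4.5,"wx": -0.6,"wy": -0.6,"wz": 1.2},{"tx": -0.4,"ty": 1.8,"tz": 7,"wx": -0.6,"wy": -0.6,"wz": 1.2},{"tx": -0.4,"ty": 1.8,"tz": 9.5,"wx": -0.6,"wy": -0.6,"wz": 1.2},{"tx": -0.4,"ty": 1.8,"tz": 11,"wx": -0.6,"wy": -0.6,"wz": 1.2},{"tx": -0.4,"ty": 1.8,"tz": 11.5,"wx": -0.6,"wy": -0.6,"wz": 1.2},{"tx": -0.4,"ty": 1.8,"tz": 11.5,"wx": -0.6,"wy": -0.6,"wz": 1.2},{"tx": -0.4,"ty": 1.8,"tz": 11.5,"wx": -0.6,"wy": -0.6,"wz": 1.2},{"tx": -0.4,"ty": 1.8,"tz": 11.5,"wx": -0.6,"wy": -0.6,"wz": 1.2}]'

```text
time_s: 23.5
tcp_pos: [0.3788, 0.316, 0.0463]
ee_rot: [0.918, 0.397, -0.004, 0.003]
ft_force: [-0.4, -0.4, 0.1]
opening: 0.0854
```

```bash
python3 - <<'E'
from station import arm
from h import *
s,c=wrist(arm,"w17"); print(s["time_s"],s["tcp_pos"],s["ee_rot"],s["opening"])
P=cloud(c);z=P[...,2]
q=(z>.0215)&(z<.03)&(np.hypot(P[...,0]-.379,P[...,1]-.322)<.036); Q=P[q]
r=cv2.minAreaRect((Q[:,:2]*1000).astype(np.float32)); print(len(Q),r)
n=np.radians(-43.3); 
print(go(s,[.379,.322,.001],[np.cos(n),np.sin(n)]))
E
```

```text
23.5 [0.3788498  0.31600374 0.04625741] [ 0.91792232  0.39673466 -0.00354661  0.00276406] 0.08539136899754207
4215 ((379.22479248046875, 323.20166015625), (53.81126022338867, 36.069976806640625), 46.45499038696289)
(array([ 0.49, -0.41,  4.52]), array([0.13, 0.5 , 0.05]))
```

View pics/w17.png

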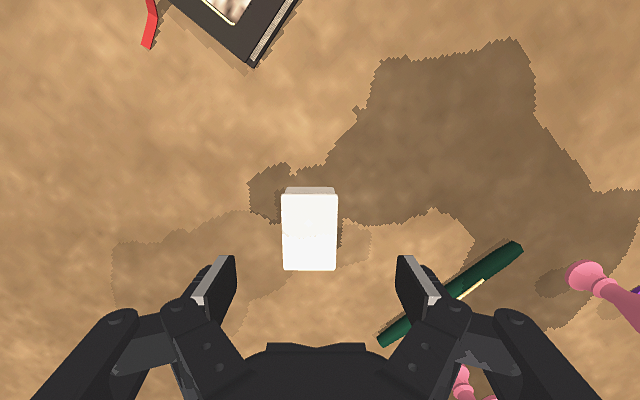

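Call:
carry_out --commands '[{"tx": 0.2,"ty": -0.2,"tz": 0.3,"wx": 0,"wy": 0.2,"wz": 0},{"tx": 0.5,"ty": -0.4,"tz": 1,"wx": 0.1,"wy": 0.5,"wz": 0},{"tx": 0.5,"ty": -0.4,"tz": 2,"wx": 0.1,"wy": 0.5,"wz": 0},{"tx": 0.5,"ty": -0.4,"tz": 3,"wx": 0.1,"wy": 0.5,"wz": 0},{"tx": 0.5,"ty": -0.4,"tz": 3.8,"wx": 0.1,"wy": 0.5,"wz": 0},{"tx": 0.5,"ty": -0.4,"tz": 4.3,"wx": 0.1,"wy": 0.5,"wz": 0},{"tx": 0.5,"ty": -0.4,"tz": 4.4,"wx": 0.1,"wy": 0.5,"wz": 0},{"tx": 0.5,"ty": -0.4,"tz": 4.4,"wx": 0.1,"wy": 0.5,"wz": 0},{"tx": 0.5,"ty": -0.4,"tz": 4.4,"wx": 0.1,"wy": 0.5,"wz": 0},{"tx": 0.5,"ty": -0.4,"tz": 4.4,"wx": 0.1,"wy": 0.5,"wz": 0}]'

```text
time_s: 24.38
tcp_pos: [0.3792, 0.3224, 0.0025]
ee_rot: [0.918, 0.397, 0.0, 0.0]
ft_force: [-0.2, 0.3, 0.1]
opening: 0.0855
```

Call:
carry_out --commands '[{"tx": 0,"ty": 0,"tz": 0,"wx": 0,"wy": 0,"wz": 0},{"tx": 0,"ty": 0,"tz": 0,"wx": 0,"wy": 0,"wz": 0},{"tx": 0,"ty": 0,"tz": 0,"wx": 0,"wy": 0,"wz": 0},{"tx": 0,"ty": 0,"tz": 0,"wx": 0,"wy": 0,"wz": 0},{"tx": 0,"ty": 0,"tz": 0,"wx": 0,"wy": 0,"wz": 0},{"tx": 0,"ty": 0,"tz": 0,"wx": 0,"wy": 0,"wz": 0},{"tx": 0,"ty": 0,"tz": 0,"wx": 0,"wy": 0,"wz": 0},{"tx": 0,"ty": 0,"tz": 0,"wx": 0,"wy": 0,"wz": 0},{"tx": 0,"ty": 0,"tz": 0,"wx": 0,"wy": 0,"wz": 0},{"tx": 0,"ty": 0,"tz": 0,"wx": 0,"wy": 0,"wz": 0}]' --grip 0 --newtons 40

```text
time_s: 25.22
tcp_pos: [0.3794, 0.3225, 0.0028]
ee_rot: [0.918, 0.397, 0.001, -0.0]
ft_force: [-0.8, -1.4, 4.6]
opening: 0.0354
```

```bash
python3 - <<'E'
from station import arm
from h import *
s,c=wrist(arm,"w18"); print(s["time_s"],s["tcp_pos"],s["ee_rot"],s["opening"],s["ft_force"])
P=cloud(c);z=P[...,2]
q=(z>.0215)&(z<.03)&(np.hypot(P[...,0]-.379,P[...,1]-.322)<.036); Q=P[q]
r=cv2.minAreaRect((Q[:,:2]*1000).astype(np.float32)); print(len(Q),r)
E
```

```text
25.2167 [0.37942245 0.32253449 0.00281819] [ 9.17888641e-01  3.96837270e-01  7.88413301e-04 -4.84766679e-05] 0.03539452839578915 [-0.82281681 -1.42551231  4.56992194]
7141 ((379.3778991699219, 323.11627197265625), (53.93867111206055, 62.62721252441406), 47.24884796142578)
```

View pics/w18.png

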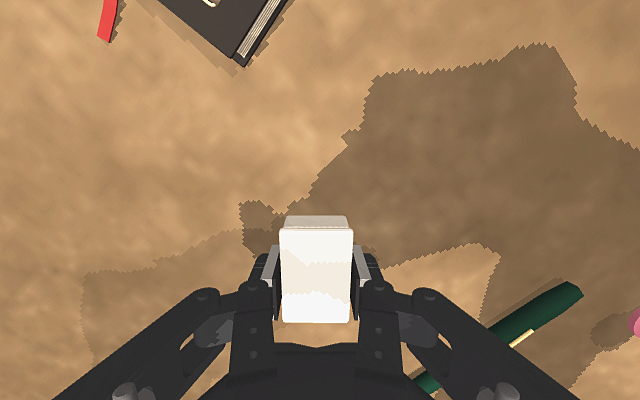

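Call:
carry_out --commands '[{"tx": 0,"ty": 0,"tz": -2.5,"wx": 0,"wy": 0,"wz": 0},{"tx": 0,"ty": 0,"tz": -6,"wx": 0,"wy": 0,"wz": 0},{"tx": 0,"ty": 0.5,"tz": -9.5,"wx": 0,"wy": 0,"wz": 0},{"tx": -0.5,"ty": 2,"tz": -12.5,"wx": 0,"wy": 0,"wz": 4},{"tx": -1.4,"ty": 4.5,"tz": -14,"wx": 0,"wy": 0,"wz": 9},{"tx": -2.5,"ty": 7.7,"tz": -14.5,"wx": 0,"wy": 0,"wz": 14},{"tx": -3.6,"ty": 11,"tz": -14.5,"wx": 0,"wy": 0,"wz": 19},{"tx": -4.8,"ty": 14.4,"tz": -14.5,"wx": 0,"wy": 0,"wz": 24},{"tx": -6,"ty": 17.8,"tz": -14.5,"wx": 0,"wy": 0,"wz": 29},{"tx": -7.1,"ty": 21,"tz": -14.5,"wx": 0,"wy": 0,"wz": 34}]'

```text
time_s: 26.1
tcp_pos: [0.4837, 0.1245, 0.1474]
ee_rot: [0.994, 0.109, 0.0, 0.0]
ft_force: [1.5, 0.3, -0.7]
opening: 0.0352
```

```bash
python3 - <<'E'
from station import arm
from h import *
s=arm.observe(); print(s["time_s"],s["tcp_pos"],s["ee_rot"],s["opening"],s["joint_positions"])
print(go(s,[.640,-.1655,.12],[0,1]))
E
```

```text
26.1 [0.48366185 0.12453372 0.14739596] [9.94074082e-01 1.08704583e-01 1.77555452e-04 2.99176341e-05] 0.03523308886264653 [-0.2493675   0.49554857 -0.06716104  1.95301357  0.05009965  0.69425497
 -1.69993191]
(array([ 9.  , 31.7 ,  2.75]), array([ 0.  , -0.02, 12.48]))
```

Call:
carry_out --commands '[{"tx": 0.9,"ty": 3.3,"tz": 0,"wx": 0,"wy": 0,"wz": 3},{"tx": 1.9,"ty": 6.8,"tz": 0,"wx": 0,"wy": 0,"wz": 6},{"tx": 2.9,"ty": 10.4,"tz": 0,"wx": 0,"wy": 0,"wz": 9},{"tx": 4,"ty": 14,"tz": 0,"wx": 0,"wy": 0,"wz": 12},{"tx": 5,"ty": 17.6,"tz": 0,"wx": 0,"wy": 0,"wz": 12.5},{"tx": 6,"ty": 21.2,"tz": 0,"wx": 0,"wy": 0,"wz": 12.5},{"tx": 7,"ty": 24.8,"tz": 0,"wx": 0,"wy": 0,"wz": 12.5},{"tx": 8.1,"ty": 28.4,"tz": 0,"wx": 0,"wy": 0,"wz": 12.5},{"tx": 8.8,"ty": 31,"tz": 0,"wx": 0,"wy": 0,"wz": 12.5},{"tx": 9,"ty": 31.7,"tz": 0,"wx": 0,"wy": 0,"wz": 12.5}]'

```text
time_s: 26.93
tcp_pos: [0.6402, -0.1732, 0.1461]
ee_rot: [1.0, -0.004, -0.0, 0.003]
ft_force: [0.3, -0.7, -1.2]
opening: 0.0354
```

```bash
python3 - <<'E'
from station import arm
from h import *
s,c=wrist(arm,"w19"); print(s["time_s"],s["tcp_pos"],s["ee_rot"],s["opening"])
print(go(s,[.640,-.1655,.0148],[0,1]))
E
```

```text
26.9333 [ 0.64021783 -0.17319819  0.14612436] [ 9.99988649e-01 -3.99008951e-03 -3.67116959e-05  2.60375144e-03] 0.035429346772898974
(array([-0.03, -0.84, 13.13]), array([ 0.3 ,  0.  , -0.46]))
```

View pics/w19.png

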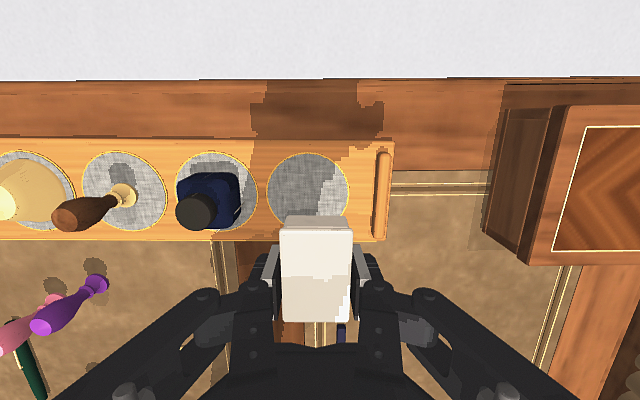

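The box is level over pad 4. I'll lower it and shift it 7 mm to the left.

Call:
carry_out --commands '[{"tx": 0,"ty": -0.4,"tz": 1.5,"wx": 0.1,"wy": 0,"wz": -0.2},{"tx": 0,"ty": -0.7,"tz": 4,"wx": 0.2,"wy": 0,"wz": -0.4},{"tx": 0,"ty": -0.7,"tz": 6.5,"wx": 0.2,"wy": 0,"wz": -0.4},{"tx": 0,"ty": -0.7,"tz": 9,"wx": 0.2,"wy": 0,"wz": -0.4},{"tx": 0,"ty": -0.7,"tz": 11,"wx": 0.2,"wy": 0,"wz": -0.4},{"tx": 0,"ty": -0.7,"tz": 12.2,"wx": 0.2,"wy": 0,"wz": -0.4},{"tx": 0,"ty": -0.7,"tz": 12.6,"wx": 0.2,"wy": 0,"wz": -0.4},{"tx": 0,"ty": -0.7,"tz": 12.7,"wx": 0.2,"wy": 0,"wz": -0.4},{"tx": 0,"ty": -0.7,"tz": 12.7,"wx": 0.2,"wy": 0,"wz": -0.4},{"tx": 0,"ty": -0.7,"tz": 12.7,"wx": 0.2,"wy": 0,"wz": -0.4}]'

```text
time_s: 27.82
tcp_pos: [0.641, -0.1654, 0.0205]
ee_rot: [1.0, -0.0, 0.001, 0.0]
ft_force: [-0.5, 0.2, -0.2]
opening: 0.0352
```

```bash
python3 - <<'E'
from station import arm
from h import *
s,c=wrist(arm,"w20"); print(s["time_s"],s["tcp_pos"],s["ee_rot"],s["opening"],s["ft_force"])
print(go(s,[.640,-.1655,.0150],[0,1]))
E
```

```text
27.8167 [ 0.64102809 -0.16535218  0.02045518] [ 9.99999333e-01 -8.92786085e-05  1.05763655e-03  4.55603694e-04] 0.03523818553456122 [-0.45111256  0.19906575 -0.19228705]
(array([-0.1 ,  0.01,  0.55]), array([ 0.05, -0.12, -0.01]))
```

View pics/w20.png

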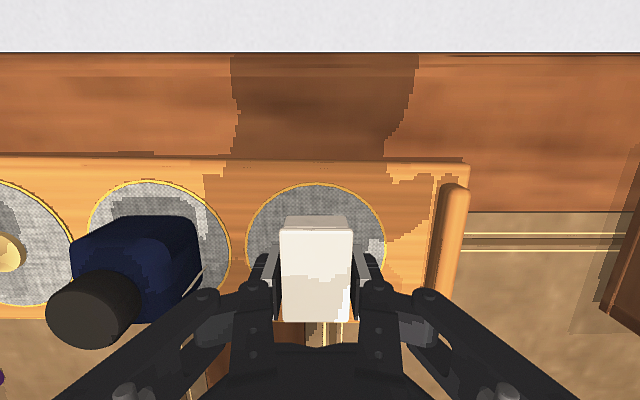

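Call:
carry_out --commands '[{"tx": -0.1,"ty": 0,"tz": 0.1,"wx": 0,"wy": 0,"wz": 0},{"tx": -0.1,"ty": 0,"tz": 0.2,"wx": 0,"wy": 0,"wz": 0},{"tx": -0.1,"ty": 0,"tz": 0.3,"wx": 0,"wy": 0,"wz": 0},{"tx": -0.1,"ty": 0,"tz": 0.4,"wx": 0,"wy": 0,"wz": 0},{"tx": -0.1,"ty": 0,"tz": 0.5,"wx": 0,"wy": 0,"wz": 0},{"tx": -0.1,"ty": 0,"tz": 0.5,"wx": 0,"wy": 0,"wz": 0},{"tx": -0.1,"ty": 0,"tz": 0.5,"wx": 0,"wy": 0,"wz": 0},{"tx": -0.1,"ty": 0,"tz": 0.5,"wx": 0,"wy": 0,"wz": 0},{"tx": -0.1,"ty": 0,"tz": 0.5,"wx": 0,"wy": 0,"wz": 0},{"tx": -0.1,"ty": 0,"tz": 0.5,"wx": 0,"wy": 0,"wz": 0}]'

```text
time_s: 28.7
tcp_pos: [0.6401, -0.1655, 0.0156]
ee_rot: [1.0, -0.0, 0.001, 0.001]
ft_force: [-1.0, -0.2, 0.0]
opening: 0.0353
```

Call:
carry_out --commands '[{"tx": 0,"ty": 0,"tz": 0,"wx": 0,"wy": 0,"wz": 0},{"tx": 0,"ty": 0,"tz": 0,"wx": 0,"wy": 0,"wz": 0},{"tx": 0,"ty": 0,"tz": 0,"wx": 0,"wy": 0,"wz": 0},{"tx": 0,"ty": 0,"tz": 0,"wx": 0,"wy": 0,"wz": 0},{"tx": 0,"ty": 0,"tz": 0,"wx": 0,"wy": 0,"wz": 0},{"tx": 0,"ty": 0,"tz": 0,"wx": 0,"wy": 0,"wz": 0},{"tx": 0,"ty": 0,"tz": 0,"wx": 0,"wy": 0,"wz": 0},{"tx": 0,"ty": 0,"tz": 0,"wx": 0,"wy": 0,"wz": 0},{"tx": 0,"ty": 0,"tz": 0,"wx": 0,"wy": 0,"wz": 0},{"tx": 0,"ty": 0,"tz": 0,"wx": 0,"wy": 0,"wz": 0}]' --grip 0.7

```text
time_s: 29.53
tcp_pos: [0.6401, -0.1655, 0.0156]
ee_rot: [1.0, -0.0, 0.001, 0.001]
ft_force: [0.1, 0.3, -0.7]
opening: 0.0596
```

Call:
carry_out --commands '[{"tx": 0,"ty": 0,"tz": -1,"wx": 0,"wy": 0,"wz": 0},{"tx": 0,"ty": 0,"tz": -3,"wx": 0,"wy": 0,"wz": 0},{"tx": 0,"ty": 0,"tz": -6,"wx": 0,"wy": 0,"wz": 0},{"tx": 0,"ty": 0,"tz": -9,"wx": 0,"wy": 0,"wz": 0},{"tx": -0.5,"ty": 0,"tz": -12.5,"wx": 0,"wy": 0,"wz": 0},{"tx": -2.5,"ty": -2,"tz": -15.5,"wx": 0,"wy": 0,"wz": 0},{"tx": -5,"ty": -5,"tz": -17.5,"wx": 0,"wy": 0,"wz": 0},{"tx": -7,"ty": -8,"tz": -18.5,"wx": 0,"wy": 0,"wz": 0},{"tx": -9,"ty": -11,"tz": -19,"wx": 0,"wy": 0,"wz": 0},{"tx": -11,"ty": -13,"tz": -19,"wx": 0,"wy": 0,"wz": 0}]'

```text
time_s: 30.37
tcp_pos: [0.5296, -0.0316, 0.2079]
ee_rot: [1.0, 0.002, 0.004, -0.001]
ft_force: [0.4, 1.2, -0.3]
opening: 0.0596
```

```bash
python3 - <<'E'
from station import arm
from h import *
s,c=wrist(arm,"w21"); print(s["time_s"],s["tcp_pos"],s["opening"],s["ft_force"])
t=arm.read_camera("top"); sc=arm.read_camera("scene"); np.savez("t21.npz",**t)
cv2.imwrite("pics/s21.png",cv2.resize(sc["img"][140:260,200:380],None,fx=4,fy=4)[:,:,::-1])
cv2.imwrite("pics/t21.png",cv2.resize(t["img"][130:200,240:420],None,fx=4,fy=4)[:,:,::-1])
P=cloud(c); z=P[...,2]
pads=[(.6445,.1203),(.643,.0253),(.6415,-.0695),(.6402,-.1644)]
bands=dict(bell=(.095,.115),bellb=(.03,.05),stamp=(.07,.095),ink=(.066,.08),box=(.033,.042))
for (n,(lo,hi)),k in zip(bands.items(),(0,0,1,2,3)):
    q=(z>lo)&(z<hi)&(np.hypot(P[...,0]-pads[k][0],P[...,1]-pads[k][1])<.046); Q=P[q]
    mid=(Q.max(0)+Q.min(0))/2; print(n,len(Q),mid.round(4)[:2],(Q.max(0)-Q.min(0)).round(4),"off mm",((mid[:2]-pads[k])*1000).round(1),"zmax",Q[:,2].max())
E
```

```text
30.3667 [ 0.52963912 -0.03156808  0.20788712] 0.059587471713333 [ 0.41529407  1.23974137 -0.27599804]
bell 410 [0.6454 0.1167] [0.0168 0.0146 0.0124] off mm [ 0.9 -3.6] zmax 0.10744111323191835
bellb 1440 [0.646  0.1155] [0.0508 0.0462 0.02  ] off mm [ 1.5 -4.8] zmax 0.04998817871528216
stamp 759 [0.6415 0.0238] [0.0259 0.0264 0.0209] off mm [-1.5 -1.5] zmax 0.09102854403932525
ink 933 [ 0.6401 -0.0705] [0.0303 0.0305 0.0078] off mm [-1.4 -1. ] zmax 0.0739061741408652
box 1909 [ 0.6401 -0.1647] [0.0538 0.0369 0.0062] off mm [-0.1 -0.3] zmax 0.03927994835850601
```

View pics/w21.png

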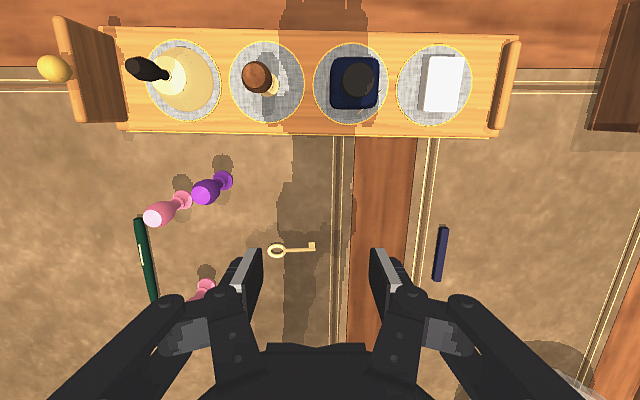

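View pics/s21.png

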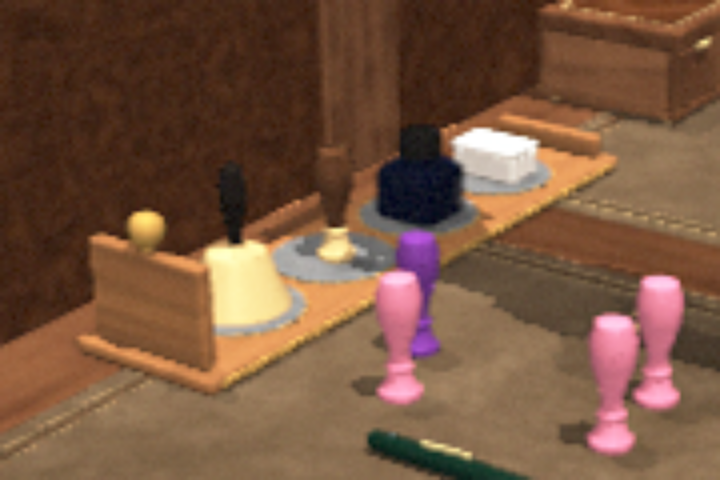

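View pics/t21.png

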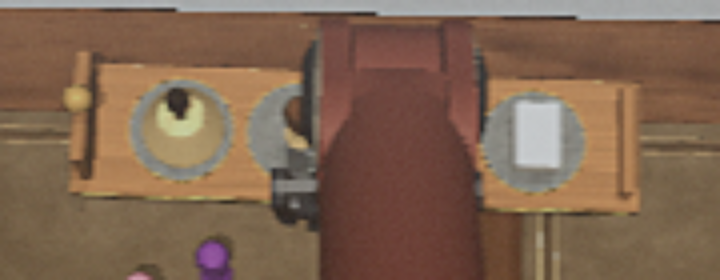

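All four stand upright in the right order, within about 5 mm of their pad centres. I'll let the arm settle, then hand in.

Call:
carry_out --commands '[{"tx": 0,"ty": 0,"tz": 0,"wx": 0,"wy": 0,"wz": 0},{"tx": 0,"ty": 0,"tz": 0,"wx": 0,"wy": 0,"wz": 0},{"tx": 0,"ty": 0,"tz": 0,"wx": 0,"wy": 0,"wz": 0},{"tx": 0,"ty": 0,"tz": 0,"wx": 0,"wy": 0,"wz": 0},{"tx": 0,"ty": 0,"tz": 0,"wx": 0,"wy": 0,"wz": 0},{"tx": 0,"ty": 0,"tz": 0,"wx": 0,"wy": 0,"wz": 0},{"tx": 0,"ty": 0,"tz": 0,"wx": 0,"wy": 0,"wz": 0},{"tx": 0,"ty": 0,"tz": 0,"wx": 0,"wy": 0,"wz": 0},{"tx": 0,"ty": 0,"tz": 0,"wx": 0,"wy": 0,"wz": 0},{"tx": 0,"ty": 0,"tz": 0,"wx": 0,"wy": 0,"wz": 0}]'

```text
time_s: 31.35
tcp_pos: [0.5286, -0.0329, 0.2065]
ee_rot: [1.0, 0.002, 0.002, 0.0]
ft_force: [0.6, -0.6, -0.2]
opening: 0.0598
```

```bash
python3 - <<'E'
from station import arm
s=arm.observe(); print(s["time_s"],abs(s["qvel"]).max(),s["ft_force"])
print(arm.close_job())
E
```

```text
31.35 0.0022607041747814026 [ 0.58859687 -0.56740101 -0.20482276]
the job is handed in; nothing more can be done
None
```

All four things now stand on the plinth in order of height, and I handed the job in at about 31 s of the 102 s allowed. The tall end piece is at the +y end, so from there the order is bell on pad 1, seal stamp on pad 2, ink bottle on pad 3 and silver box on pad 4. I gripped the ink bottle across its diagonal flat faces, about 48 mm apart, rather than its 62 mm width. No look-alikes were touched.

**Final wrist and scene views:** all four looked upright and released. Top heights in the wrist view matched things standing on the felt.

| Thing | Pad | Distance from pad centre |
|---|---|---|
| Bell | 1 | about 4–5 mm |
| Seal stamp | 2 | about 2 mm |
| Ink bottle | 3 | about 2 mm |
| Silver box | 4 | under 1 mm |

The limit is 14 mm. The arm was clear above the plinth and still, with no contact force beyond sensor noise.

**Disagreements and gaps:**
- The top and wrist cameras differed by about 3 mm on the pads' y positions, so I aimed between them.
- The bell measured 2–3 mm differently between two wrist views.
- In the last top view the arm hid the ink bottle and part of the stamp, so those two rest on the wrist and scene views.

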